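Assemble a stacking jar on the banding wheel

ROBOT

A 6-joint arm with a two-finger parallel gripper is mounted at the origin on the work surface. World frame = base frame: x ahead of the robot, y to its left, z up, the work surface at z = 0. Lengths are in m, angles in rad, forces in N, time in s.
With the tool pointing down it reaches from about 0.35 to 0.775 m from the base axis. Payload 5.5 kg.
Tool frame: the origin (TCP) lies at the very end of the fingers, on their centre line; the grasp point (between the pads) lies 19 mm behind it (env.tcp_to_grasp is the distance from the TCP to the grasp point, in m); x points along the fingers, z is the direction in which the jaws open and shut, and the axes are right-handed (so a half turn about x gives the same grasp; the last joint's range is limited). The gripper opens to 85 mm and grips with 20 to 120 N. Pads are 22 mm wide; open, the fingers measure 114 mm over their backs; the gripper's body (76 mm by 85 mm) begins 54 mm behind the grasp point. The pads swing forward as they close: fully open they stand 13 mm farther back than shut.
Start: joints at [1.152, 0.313, 0.046, 1.304, 0, 1.431], TCP at [0.158, 0.553, 0.231] pointing down, gripper open.
Joint ranges: [-2.76, 2.76], [-0.86, 1.69], [-1.03, 1.26], [-2.2, 2.34], [-1.47, 1.5], [-3.14, 3.14]. Speed limits (rad/s): [2.57, 2.57, 3.14, 3.14, 3.14, 3.14].

INTERFACE

Orientations are given as a rotation vector (axis times angle).
In Python, from cell import env, cams, workorder gives the robot as it stands.
- The arm moves only by the shell command python3 -m jog 'ROWS' [FORCE]. ROWS is text: rows parted by semicolons, each of 5 numbers parted by spaces: the shift along the tool's x, y, z as a fraction of full scale, then the turn about the tool's x as a fraction of full scale, then the closure, from 0 (fully open) to 1 (shut). In form: dx dy dz spin jaw; .... A call has exactly 8 rows; each row shifts and turns the commanded pose from where the row before left it, along the tool's axes as they then stand; what a row does not reach is not made up. Full scale, the value 1, is 0.02 m for a shift and 0.12 rad for a turn. A row lasts 1/8 s, in which the tool goes at most 62.5 mm and 10.7 degrees, less where a joint would pass 70% of its speed; a pose out of reach is approached as far as the arm can. A call with a number of a shift or a turn outside -1 to 1 is refused whole. A call with a gripper value outside its range is refused whole. The fingers move at their own pace and stop on an object; FORCE is the grip in N (left out, the last holds). Time passes only in rows, so rows that do not move let the fingers close, or fill a call up. It gives the time, the measured TCP pose, the force and the opening at its end, in the units of the state.
- env.get_state(): the state, without advancing time (a new reading comes with each control period).
- cams.get_image(name): name is "side" or "top"; returns the picture (400x640x3 uint8, blue, green, red); there is no depth.
- cams.camera_params(name): a dict with "fx", "fy", "cx", "cy" (pixels), "R" (3x3) and "t" (3): a world point X has camera coordinates R X + t. Camera axes: x right, y down, z forward; pixel columns grow to the right and rows downward; lengths in m; the calibration is good to about 2 mm. A picture is of the moment at which its call begins. camera_params takes no time and is no camera call.
- workorder.job_done(): hands the job in, once; it reports no verdict.
The state is a dict: "t": time; "q": joint angles; "qvel": joint speeds; "joint_efforts": joint torques, N m; "ee_pos": TCP position; "eef_rot": TCP orientation; "contact_force": force on the tool from outside, world axes, zero at the start; "torque": the same for the moment, N m; "gripper_width": finger opening in m.
Only numpy, scipy, OpenCV 4.12 (cv2) and the standard library are available. Lean on these libraries where they do the work, as an engineer would, in place of code of your own. Each camera call takes 0.05 s, during which the arm holds its last target.

TASK

Assemble the stoneware stacking jar in the middle of the round banding wheel, one part at a time from the bottom up: first the widest tier, then the middle tier, then the smallest tier, and last the lid with its knob. Set each part down gently, upright and fully seated in the mouth of the one below, and leave the assembled jar standing freely. Leave the glaze pot, the bowl and the vase where they are.

Things in the scene. Friction and masses are not known exactly. Their poses are not given: they have to be found in the camera images.
- base_tier_c (a point): Widest tier of a round pale stoneware jar, loose, 0.26 kg, 54 mm tall: foot below 60 mm wide, 6 mm high, bevelled; above it a straight side 68 mm wide; open top, wall 8 mm, mouth 52 mm wide. Point: on its axis, half-way up; z up. Stands upright on the table at first, like the other parts.
- middle_tier_c (a point): Middle tier of a round pale stoneware jar, loose, 0.18 kg, 46 mm tall: foot below 47 mm wide, 6 mm high, bevelled; above it a straight side 58 mm wide; open top, wall 8 mm, mouth 42 mm wide. Point: on its axis, half-way up; z up. Seated: foot inside the mouth of the widest tier, shoulder on its rim, underside 48 mm above that tier's. That rim juts out 5 mm past this tier's side: hold above the shoulder.
- top_tier_c (a point): Smallest tier of a round pale stoneware jar, loose, 0.12 kg, 40 mm tall: foot below 37 mm wide, 6 mm high, bevelled; above it a straight side 48 mm wide; open top, wall 8 mm, mouth 32 mm wide. Point: on its axis, half-way up; z up. Seated: foot inside the mouth of the middle tier, shoulder on its rim, underside 40 mm above that tier's. That rim juts out 5 mm past this tier's side: hold above the shoulder.
- jar_lid_c (a point): Lid of the jar, round, pale stoneware, loose, 0.07 kg, 42 mm tall: bevelled plug below 27 mm wide, 6 mm high; flange 42 mm wide, 6 mm thick; above it an upright knob 20 mm wide, 30 mm high, to hold it by. Point: on its axis, half-way up; z up. Seated: plug in the mouth of the smallest tier, flange on its rim, underside 34 mm above that tier's.
- wheel_top (a point): The centre of the top face of the banding wheel (a potter's round metal turntable with fine ring grooves): an aluminium disc 160 mm across, top face level and 50 mm above the table, on a dark steel foot. It is fixed and does not turn; it stands to the left or right of the work area. z is up.
- bat: A square white plaster bat, 170 x 170 x 20 mm, lying flat on the table, fixed, on the other side from the banding wheel, with the bowl and the vase on it; not a target. The origin is the centre of its underside.
- bowl: A white bowl, 84 mm across the rim, 45 mm tall, loose on the bat, to be left alone. The origin is the centre of its underside.
- vase: A white vase with a narrow neck, 60 mm across and 90 mm tall, loose on the bat, to be left alone. The origin is the centre of its underside.
- glaze_pot: A clear or whitish glaze pot with a black screw cap, 52 mm across, 55 mm tall, loose, standing upright on the table among the jar parts, to be left alone. The origin is the centre of its underside.
Things that resemble listed ones, but are neither listed nor needed, are in the scene too. What is shaped like the part that bears jar_lid_c but pink is not meant. Leave any yellow look-alike of the part that bears top_tier_c alone.

How it is judged:
On the way, in this order (a step that is already met when the one before it is completed fails the run):
1. the widest tier stands upright on the middle of the banding wheel (z of base_tier_c in the frame of wheel_top between 0.024 and 0.03 m and horizontal distance between base_tier_c and wheel_top below 0.012 m and angle between base_tier_c's own z axis and vertical below 0.07 rad), for 0.2 s.
2. the middle tier is seated in the mouth of the widest tier (z of middle_tier_c in the frame of base_tier_c between 0.041 and 0.047 m and horizontal distance between middle_tier_c and base_tier_c below 0.005 m and angle between middle_tier_c's own z axis and vertical below 0.07 rad), for 0.2 s.
3. the smallest tier is seated in the mouth of the middle tier (z of top_tier_c in the frame of middle_tier_c between 0.034 and 0.04 m and horizontal distance between top_tier_c and middle_tier_c below 0.005 m and angle between top_tier_c's own z axis and vertical below 0.07 rad), for 0.2 s.
4. the lid is seated in the mouth of the smallest tier (z of jar_lid_c in the frame of top_tier_c between 0.032 and 0.038 m and horizontal distance between jar_lid_c and top_tier_c below 0.005 m and angle between jar_lid_c's own z axis and vertical below 0.07 rad), for 0.2 s.
At the end, for the whole second after the job is handed in: The widest tier stands upright on the banding wheel with its axis within 12 mm of the wheel's centre; middle tier, smallest tier and lid sit in that order, each fully seated in the mouth of the one below (height within 3 mm of seated, axes within 5 mm, no part tilted over 4 degrees); all at rest (all of step 1 and all of step 2 and all of step 3 and all of step 4 and linear speed of each of base_tier, middle_tier, top_tier, jar_lid below 0.02 m/s); the robot touches nothing.
It fails at once if the glaze pot is moved more than 25 mm or tipped over 20 degrees (distance of glaze_pot from where it was at the start of the episode above 0.025 m or angle between glaze_pot's own z axis and vertical above 0.35 rad).
It fails at once if the bowl is moved more than 25 mm or tipped over 20 degrees (distance of bowl from where it was at the start of the episode above 0.025 m or angle between bowl's own z axis and vertical above 0.35 rad).
It fails at once if the vase is moved more than 25 mm or tipped over 20 degrees (distance of vase from where it was at the start of the episode above 0.025 m or angle between vase's own z axis and vertical above 0.35 rad).
It fails at once if a part of the jar is dropped: it is faster than 0.4 m/s within 50 mm above its place (a free fall of about 10 mm or more) ((linear speed of base_tier above 0.4 m/s and z of base_tier_c in the frame of wheel_top below 0.077 m and horizontal distance between base_tier_c and wheel_top below 0.02 m) or (linear speed of middle_tier above 0.4 m/s and z of middle_tier_c in the frame of base_tier_c below 0.094 m and horizontal distance between middle_tier_c and base_tier_c below 0.02 m) or (linear speed of top_tier above 0.4 m/s and z of top_tier_c in the frame of middle_tier_c below 0.087 m and horizontal distance between top_tier_c and middle_tier_c below 0.02 m) or (linear speed of jar_lid above 0.4 m/s and z of jar_lid_c in the frame of top_tier_c below 0.085 m and horizontal distance between jar_lid_c and top_tier_c below 0.02 m)).
It also fails if it takes over 125 s, if anything falls off the work surface, if the arm or the gripper's body presses on something with over 40 N, if the wrist force passes 120 N, or if a joint passes its speed limit or range.

## Working session

There is one attempt and no reset: what is moved stays moved. The work goes in short steps, Python scripts to look and compute and a shell command to move; the robot and the scene stay as the last step left them, time stands still between calls to the robot, and variables do not carry over. Pictures are saved under pics/ and viewed, and the job is handed in when it is done.

```bash
ls; mkdir -p pics; python3 - <<'E'
from cell import env,cams,workorder
import cv2,numpy as np
for n in("side","top"):
    cv2.imwrite(f"pics/{n}0.png",cams.get_image(n))
    p=cams.camera_params(n); print(n,p["fx"],p["fy"],p["cx"],p["cy"],(-np.array(p["R"]).T@np.array(p["t"])).round(3)); print(np.round(p["R"],3))
print(env.get_state(), env.tcp_to_grasp)
E
```

```text
pics
side 375.4349497460015 375.4349497460015 318.5332944912803 201.66005622907977 [0.236 0.647 0.543]
[[-0.871 -0.49  -0.02 ]
 [-0.265  0.505 -0.821]
 [ 0.413 -0.71  -0.57 ]]
top 488.4304398079945 488.4304398079945 321.76768128493063 201.86701983316226 [ 0.428 -0.     1.167]
[[-0.009 -1.    -0.021]
 [-0.99   0.012 -0.143]
 [ 0.143  0.019 -0.99 ]]
{'t': 0.1, 'q': array([1.15238439e+00, 3.13939889e-01, 4.50861891e-02, 1.30356621e+00,
       2.01465719e-05, 1.43119946e+00]), 'qvel': array([-0.0022964 , -0.00215475,  0.00294321, -0.00054833,  0.00181835,
        0.00057113]), 'joint_efforts': array([ 3.22052889e-03, -4.81723130e+01,  2.99245656e+01,  1.25751510e-02,
       -1.09355713e-04,  4.04418216e-06]), 'ee_pos': array([0.15806962, 0.55238587, 0.2304871 ]), 'eef_rot': array([-1.00224499,  1.32975849,  1.00096407]), 'contact_force': array([-0.13409293, -1.1553241 , -0.16017652]), 'torque': array([0.02708049, 0.02579401, 0.06293205]), 'gripper_width': 0.08526320208879523} 0.0187
```

View pics/top0.png

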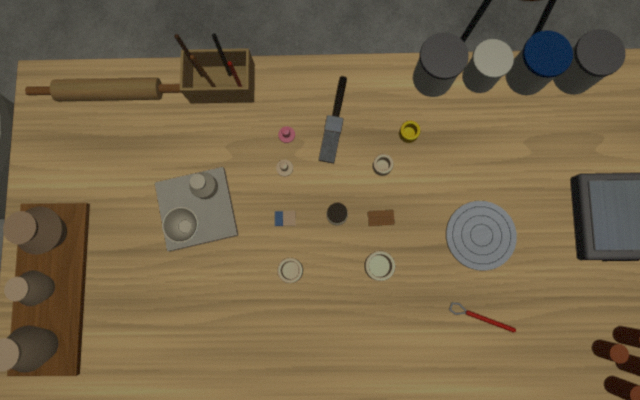

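View pics/side0.png

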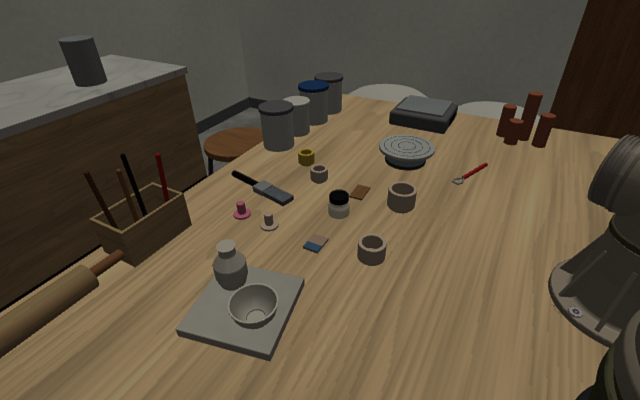

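The top picture shows these candidates:
- **Pale tiers:** (380,265), (290,270) and (383,165), with a yellow look-alike at (410,131).
- **Lids:** a pale one at (285,168) and a pink one at (286,133).
- **Left alone:** glaze pot (337,213), bowl (180,225), vase (203,185).
- **Wheel:** (481,235).

I'll confirm these in an enlarged crop and measure them.

```bash
cat > h.py <<'E'
from cell import env,cams,workorder
import cv2,numpy as np
def ray(n,u,v,z):
    p=cams.camera_params(n);R=np.array(p["R"]);t=np.array(p["t"]);C=-R.T@t
    d=R.T@np.array([(u-p["cx"])/p["fx"],(v-p["cy"])/p["fy"],1]); return C+d*(z-C[2])/d[2]
def proj(n,X):
    p=cams.camera_params(n);c=np.array(p["R"])@X+np.array(p["t"]);return np.array([p["fx"]*c[0]/c[2]+p["cx"],p["fy"]*c[1]/c[2]+p["cy"]])
def circ(n,c,r,z,k=72):
    a=np.linspace(0,2*np.pi,k,endpoint=False)
    return np.array([proj(n,np.array([c[0]+r*np.cos(b),c[1]+r*np.sin(b),z])) for b in a])
def draw(im,n,c,r,z,col,s=1,o=(0,0)):
    q=((circ(n,c,r,z)-np.array(o)+.5)*s).astype(np.int32); cv2.polylines(im,[q],True,col,1)
E
python3 - <<'E'
from h import *
im=cv2.imread("pics/top0.png")
c=im[110:300,260:530]
cv2.imwrite("pics/topcrop.png",cv2.resize(cv2.convertScaleAbs(c,alpha=1.2),None,fx=2.9,fy=2.9,interpolation=cv2.INTER_CUBIC))
s=cv2.imread("pics/side0.png")[120:280,220:450]
cv2.imwrite("pics/sidecrop.png",cv2.resize(cv2.convertScaleAbs(s,alpha=1.5),None,fx=3.4,fy=3.4,interpolation=cv2.INTER_CUBIC))
for k,(u,v,z) in dict(base=(380,265,.054),mid=(290,270,.046),top=(383,164,.04),lid=(285,167,.042),wheel=(481,235,.05),pot=(337,213,.055)).items(): print(k,ray("top",u,v,z).round(3))
E
```

```text
base [ 0.443 -0.109  0.054]
mid [0.434 0.095 0.046]
top [ 0.679 -0.123  0.04 ]
lid [0.674 0.107 0.042]
wheel [ 0.508 -0.34   0.05 ]
pot [ 0.562 -0.013  0.055]
```

View pics/topcrop.png

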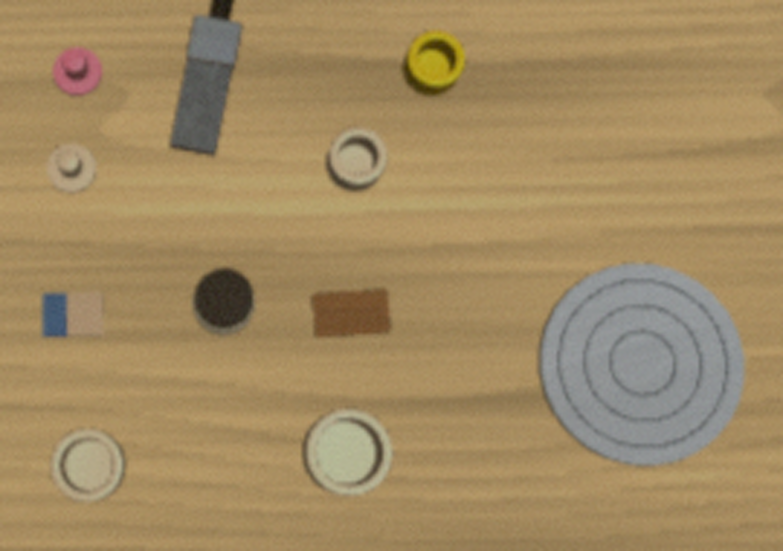

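View pics/sidecrop.png

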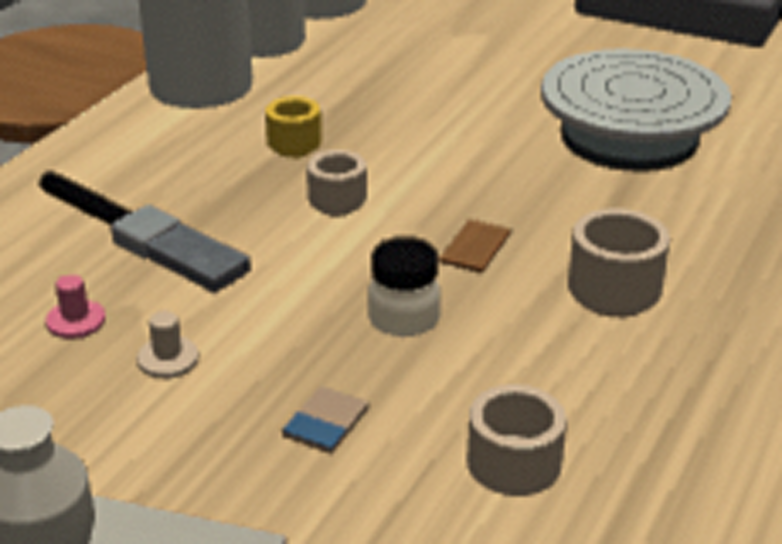

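```bash
cat >> h.py <<'E'
def fit(im,n,c0,rings,span=.012,d=.002):
    L=cv2.GaussianBlur(im.astype(np.float32),(0,0),.7)
    def samp(p): return cv2.remap(L,p[:,0].astype(np.float32)[None],p[:,1].astype(np.float32)[None],cv2.INTER_LINEAR)[0]
    def score(c): return sum(np.linalg.norm(samp(circ(n,c,r-d,z,40))-samp(circ(n,c,r+d,z,40)),axis=1).clip(0,60).mean() for r,z in rings)
    best=(np.array(c0[:2]),0)
    for sp,st in((span,.003),(.003,.001),(.001,.0003)):
        b=best[0]; best=(b,score(b))
        for x in np.arange(-sp,sp+1e-9,st):
            for y in np.arange(-sp,sp+1e-9,st):
                s=score(b+[x,y])
                if s>best[1]: best=(b+[x,y],s)
    return best
RINGS=dict(base=[(.034,.054),(.026,.054)],mid=[(.029,.046),(.021,.046)],top=[(.024,.04),(.016,.04)],lid=[(.021,.012),(.010,.042)],wheel=[(.08,.05)],pot=[(.026,.055)])
E
cat > m.py <<'E'
from h import *
G=dict(base=(.443,-.109),mid=(.434,.095),top=(.679,-.123),lid=(.674,.107),wheel=(.508,-.34),pot=(.562,-.013))
for n in("top","side"):
    im=cv2.imread(f"pics/{n}0.png")
    for k,g in G.items():
        c,s=fit(im,n,g,RINGS[k]); print(n,k,c.round(4),round(s,1))
E
python3 m.py
```

```text
Traceback (most recent call last):
  File "m.py", line 6, in <module>
    c,s=fit(im,n,g,RINGS[k]); print(n,k,c.round(4),round(s,1))
        ~~~^^^^^^^^^^^^^^^^^
  File "h.py", line 22, in fit
    s=score(b+[x,y])
  File "h.py", line 16, in score
    def score(c): return sum(np.linalg.norm(samp(circ(n,c,r-d,z,40))-samp(circ(n,c,r+d,z,40)),axis=1).clip(0,60).mean() for r,z in rings)
                         ~~~^^^^^^^^^^^^^^^^^^^^^^^^^^^^^^^^^^^^^^^^^^^^^^^^^^^^^^^^^^^^^^^^^^^^^^^^^^^^^^^^^^^^^^^^^^^^^^^^^^^^^^^^^^^^^
  File "h.py", line 16, in <genexpr>
    def score(c): return sum(np.linalg.norm(samp(circ(n,c,r-d,z,40))-samp(circ(n,c,r+d,z,40)),axis=1).clip(0,60).mean() for r,z in rings)
                                                 ~~~~^^^^^^^^^^^^^^
  File "h.py", line 10, in circ
    return np.array([proj(n,np.array([c[0]+r*np.cos(b),c[1]+r*np.sin(b),z])) for b in a])
                     ~~~~^^^^^^^^^^^^^^^^^^^^^^^^^^^^^^^^^^^^^^^^^^^^^^^^^^^
  File "h.py", line 7, in proj
    p=cams.camera_params(n);c=np.array(p["R"])@X+np.array(p["t"]);return np.array([p["fx"]*c[0]/c[2]+p["cx"],p["fy"]*c[1]/c[2]+p["cy"]])
ValueError: time passes only in moves, steps and waits
```

```bash
python3 - <<'E'
s=open('h.py').read()
s=s.replace('import cv2,numpy as np\n','import cv2,numpy as np\nP={n:{k:np.array(v) for k,v in cams.camera_params(n).items() if k in("fx","fy","cx","cy","R","t")} for n in("side","top")}\n',1).replace('p=cams.camera_params(n)','p=P[n]')
open('h.py','w').write(s)
E
python3 m.py
```

```text
top base [ 0.4419 -0.1018] 68.3
top mid [0.4352 0.0899] 46.8
top top [ 0.6729 -0.1198] 85.0
top lid [0.6739 0.1096] 40.5
top wheel [ 0.5092 -0.3411] 28.7
top pot [ 0.5619 -0.0131] 44.8
side base [ 0.4406 -0.1048] 76.7
side mid [0.4333 0.0999] 88.2
side top [ 0.6795 -0.1204] 67.5
side lid [0.6735 0.1216] 48.8
side wheel [ 0.5082 -0.3368] 23.7
side pot [ 0.5599 -0.0035] 41.5
```

```bash
cat >> h.py <<'E'
from scipy.optimize import minimize
def fit2(ims,c0,rings,d=.0015,span=.015):
    # rings: (r,z,sign) sign + : inside brighter in blue
    Ls={n:cv2.GaussianBlur(i[:,:,0].astype(np.float32),(0,0),.6) for n,i in ims.items()}
    def samp(L,p): return cv2.remap(L,p[:,0].astype(np.float32)[None],p[:,1].astype(np.float32)[None],cv2.INTER_LINEAR)[0]
    def score(c): return sum((s*(samp(L,circ(n,c,r-d,z,48))-samp(L,circ(n,c,r+d,z,48)))).clip(-30,50).mean() for n,L in Ls.items() for r,z,s in rings)
    c0=np.array(c0[:2],float); g=np.arange(-span,span+1e-9,.0025)
    b=max(((score(c0+[x,y]),x,y) for x in g for y in g)); b=c0+b[1:]
    r=minimize(lambda c:-score(c),b,method="Nelder-Mead",options=dict(initial_simplex=[b,b+[.002,0],b+[0,.002]],xatol=1e-4))
    return r.x,-r.fun
R2=dict(base=[(.034,.054,1),(.026,.054,-1)],mid=[(.029,.046,1),(.021,.046,-1)],top=[(.024,.04,1),(.016,.04,-1)],lid=[(.021,.012,1),(.010,.042,1)],wheel=[(.08,.05,1)],pot=[(.026,.055,-1)])
E
cat > m.py <<'E'
from h import *
G=dict(base=(.443,-.105),mid=(.434,.095),top=(.676,-.12),lid=(.674,.11),wheel=(.508,-.34),pot=(.562,-.013))
I={n:cv2.imread(f"pics/{n}0.png") for n in("top","side")}
V={n:cv2.resize(I[n],None,fx=4,fy=4,interpolation=cv2.INTER_CUBIC) for n in I}
for k,g in G.items():
    o=[fit2(x,g,R2[k]) for x in({"top":I["top"]},{"side":I["side"]},I)]
    print(k,*[(c.round(4),round(s,1)) for c,s in o])
    for n in I:
        for r,z,s in R2[k]: draw(V[n],n,o[2][0],r,z,(0,0,255),4)
cv2.imwrite("pics/ov_t.png",cv2.resize(V["top"][440:1200,1040:2120],(800,563)))
cv2.imwrite("pics/ov_s.png",cv2.resize(V["side"][480:1120,880:1800],(800,556)))
E
python3 m.py
```

```text
base (array([ 0.4418, -0.1093]), np.float64(34.6)) (array([ 0.4407, -0.105 ]), np.float64(37.3)) (array([ 0.4416, -0.1082]), np.float64(59.5))
mid (array([0.4337, 0.0967]), np.float64(23.5)) (array([0.4326, 0.1   ]), np.float64(49.0)) (array([0.433 , 0.0985]), np.float64(63.5))
top (array([ 0.6806, -0.1241]), np.float64(33.6)) (array([ 0.679, -0.12 ]), np.float64(31.4)) (array([ 0.6804, -0.1232]), np.float64(57.7))
lid (array([0.6813, 0.1127]), np.float64(19.4)) (array([0.6791, 0.1148]), np.float64(19.1)) (array([0.68  , 0.1141]), np.float64(35.6))
wheel (array([ 0.5087, -0.3411]), np.float64(21.6)) (array([ 0.508 , -0.3367]), np.float64(13.4)) (array([ 0.5087, -0.3405]), np.float64(32.0))
pot (array([ 0.5646, -0.0101]), np.float64(11.9)) (array([ 0.5576, -0.0016]), np.float64(17.1)) (array([ 0.5599, -0.0082]), np.float64(23.1))
```

View pics/ov_t.png

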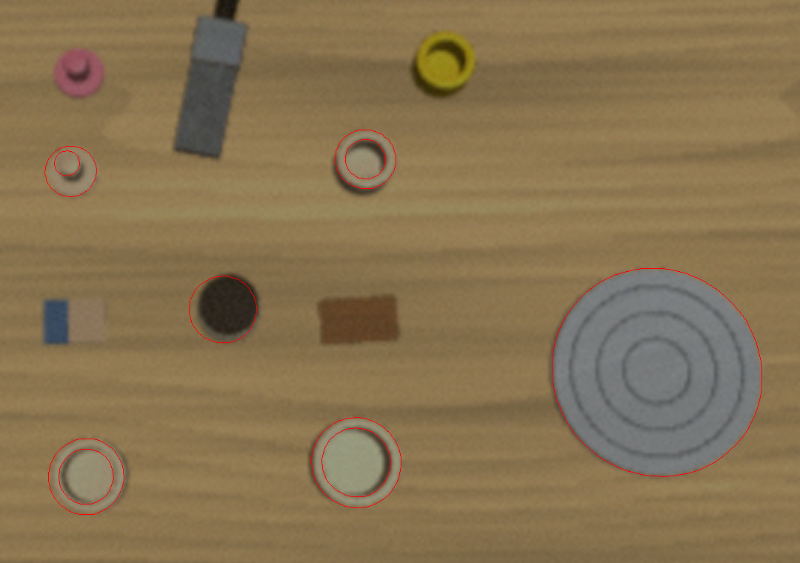

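View pics/ov_s.png

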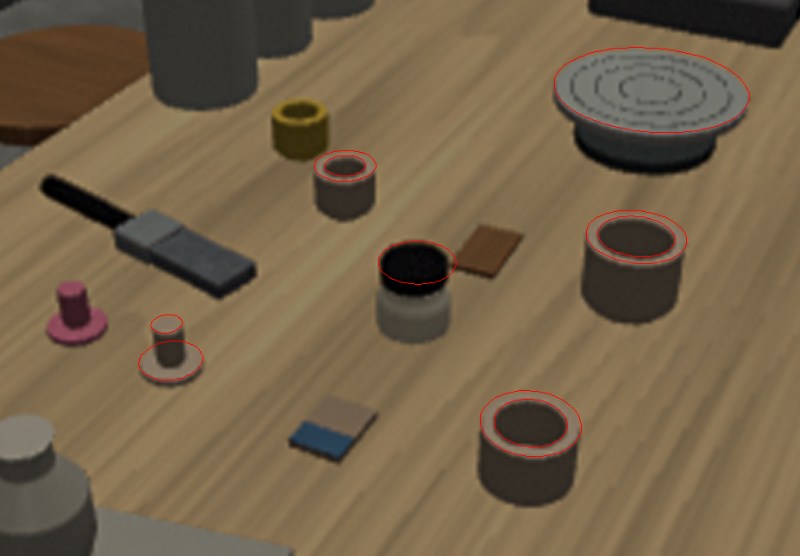

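The overlay confirms all the identities. The widest pale tier is at (380,265), the middle at (290,270) and the smallest at (383,165). The lid is the pale one at (285,168); I leave the yellow tier and the pink lid alone. The side camera reads about 4 mm more in y than the top camera, so I'll calibrate both against the TCP. Next, the tool axes.

```bash
cat > to.py <<'E'
import sys,numpy as np
from cell import env
from scipy.spatial.transform import Rotation as Ro
s=env.get_state();R=Ro.from_rotvec(s["eef_rot"]).as_matrix()
print("t",round(s["t"],2),"pos",s["ee_pos"].round(4),"w",round(s["gripper_width"],4),"F",s["contact_force"].round(1),"q",s["q"].round(2))
print("tool axes (cols) \n",R.round(3))
if len(sys.argv)>3:
    d=np.array([float(a) for a in sys.argv[1:4]])-s["ee_pos"]; print("world d",d.round(4),"tool steps (20mm units)",(R.T@d/.02).round(2))
E
python3 to.py 0.434 0.097 0.231
```

```text
t 0.1 pos [0.1581 0.5524 0.2305] w 0.0853 F [-0.1 -1.2 -0.2] q [1.15 0.31 0.05 1.3  0.   1.43]
tool axes (cols) 
 [[-0.001 -0.961  0.275]
 [-0.001  0.275  0.961]
 [-1.     0.    -0.002]]
world d [ 0.2759 -0.4554  0.0005] tool steps (20mm units) [ -0.   -19.53 -18.09]
```

```bash
R="";python3 -m jog '0 -1 -1 0 0; 0 -1 -1 0 0; 0 -1 -1 0 0; 0 -1 -1 0 0; 0 -1 -1 0 0; 0 -1 -1 0 0; 0 -1 -1 0 0; 0 -1 -1 0 0' 40
```

```text
t: 1.1
ee_pos: [0.2682, 0.3539, 0.231]
eef_rot: [-1.002, 1.329, 1.002]
contact_force: [-0.2, -0.4, 0.3]
gripper_width: 0.0854
```

```bash
python3 -m jog '0 -1 -1 0 0; 0 -1 -1 0 0; 0 -1 -1 0 0; 0 -1 -1 0 0; 0 -1 -1 0 0; 0 -1 -1 0 0; 0 -1 -1 0 0; 0 -1 -1 0 0' 40; python3 to.py .4418 -.1093 .2
```

```text
t: 2.1
ee_pos: [0.3779, 0.1562, 0.231]
eef_rot: [-1.001, 1.329, 1.002]
contact_force: [-0.4, -0.1, 0.6]
gripper_width: 0.0854
t 2.1 pos [0.3779 0.1562 0.231 ] w 0.0854 F [-0.4 -0.1  0.6] q [ 0.2  -0.01 -0.34  1.24  0.    0.47]
tool axes (cols) 
 [[-0.001 -0.961  0.275]
 [-0.     0.275  0.961]
 [-1.     0.001 -0.   ]]
world d [ 0.0639 -0.2655 -0.031 ] tool steps (20mm units) [  1.55  -6.73 -11.88]
```

```bash
python3 -m jog '0 -0.7 -1 -0.29 0; 0 -0.7 -1 -0.29 0; 0 -0.7 -1 -0.29 0; 0 -0.7 -1 -0.29 0; 0 -0.7 -1 -0.29 0; 0 -0.7 -1 -0.29 0; 0 -0.7 -1 -0.29 0; 0 -0.7 -1 -0.295 0' 40; python3 to.py .4418 -.1093 .16
```

```text
t: 3.1
ee_pos: [0.4632, -0.0185, 0.2309]
eef_rot: [-1.21, 1.209, 1.211]
contact_force: [0.2, 1.0, 0.1]
gripper_width: 0.0858
t 3.1 pos [ 0.4632 -0.0185  0.2309] w 0.0858 F [0.2 1.  0.1] q [-0.21  0.1  -0.23  1.25  0.   -0.21]
tool axes (cols) 
 [[-0.001 -1.    -0.001]
 [ 0.    -0.001  1.   ]
 [-1.     0.001  0.   ]]
world d [-0.0214 -0.0908 -0.0709] tool steps (20mm units) [ 3.55  1.07 -4.54]
```

Axes are now aligned: tool x is down, y is −x world and z is +y world.

```bash
python3 -m jog '0.5 0.2 -0.8 0 0; 0.5 0.2 -0.8 0 0; 0.5 0.2 -0.8 0 0; 0.5 0.2 -0.8 0 0; 0.5 0.2 -0.8 0 0; 0.5 0.07 -0.54 0 0; 0.5 0 0 0 0; 0 0 0 0 0' 40; python3 to.py .4418 -.1093 .16; python3 - <<'E'
from h import *
for n in("top","side"):
    im=cams.get_image(n); cv2.imwrite(f"pics/{n}1.png",im)
    p=env.get_state()["ee_pos"]; u,v=proj(n,p).astype(int); print(n,u,v)
    x,y=max(u-90,0),max(v-80,0); c=cv2.resize(im[y:y+160,x:x+180],None,fx=3.5,fy=3.5,interpolation=cv2.INTER_CUBIC); cv2.imwrite(f"pics/{n}1c.png",cv2.convertScaleAbs(c,alpha=1.5))
E
```

```text
t: 4.1
ee_pos: [0.4412, -0.1083, 0.1603]
eef_rot: [-1.208, 1.21, 1.211]
contact_force: [-0.4, 0.6, 0.1]
gripper_width: 0.0853
t 4.1 pos [ 0.4412 -0.1083  0.1603] w 0.0853 F [-0.4  0.6  0.1] q [-0.42  0.12 -0.38  1.07  0.   -0.42]
tool axes (cols) 
 [[-0.002 -1.    -0.   ]
 [ 0.001 -0.     1.   ]
 [-1.     0.002  0.001]]
world d [ 0.0006 -0.001  -0.0003] tool steps (20mm units) [ 0.02 -0.03 -0.05]
top 384 264
side 407 146
```

View pics/top1c.png

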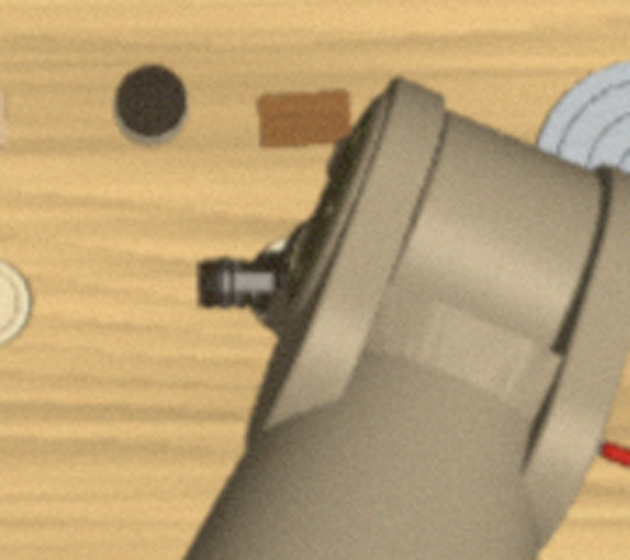

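View pics/side1c.png

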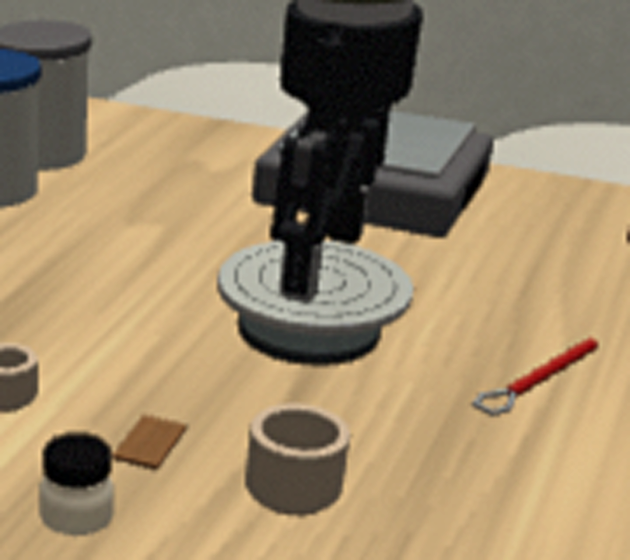

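Both views show the tool above the widest tier. I'll lower it to just above the rim and check in the side view.

```bash
python3 -m jog '1 -0.03 -0.05 0 0; 1 0 0 0 0; 1 0 0 0 0; 1 0 0 0 0; 0 0 0 0 0; 0 0 0 0 0; 0 0 0 0 0; 0 0 0 0 0' 40; python3 - <<'E'
from h import *
from scipy.spatial.transform import Rotation as Ro
n="side"
im=cams.get_image(n); cv2.imwrite(f"pics/{n}2.png",im)
p=env.get_state()["ee_pos"];print(p)
x,y=330,110;V=cv2.convertScaleAbs(cv2.resize(im[y:y+130,x:x+150],None,fx=5,fy=4.6*5/4.6,interpolation=cv2.INTER_CUBIC)[:600],alpha=1.5)
# expected finger tips: open, outer width .114, pads width 22mm, tips at z+.013
for dy in(-.0425,.0425,-.057,.057):
  for dx in(-.011,.011):
    q=proj(n,p+[dx,dy,.013]); cv2.circle(V,tuple(((q-[x,y]+.5)*5).astype(int)),3,(0,0,255) if abs(dy)<.05 else (0,255,0),-1)
draw(V,n,(.4418,-.1093),.034,.054,(0,0,255),5,(x,y));draw(V,n,(.4407,-.1050),.034,.054,(0,255,0),5,(x,y))
cv2.imwrite("pics/side2c.png",V)
E
```

```text
t: 5.2
ee_pos: [0.443, -0.1099, 0.082]
eef_rot: [-1.21, 1.208, 1.208]
contact_force: [-0.1, -0.5, 0.0]
gripper_width: 0.0852
[ 0.4427972  -0.10982762  0.08184275]
```

View pics/side2c.png

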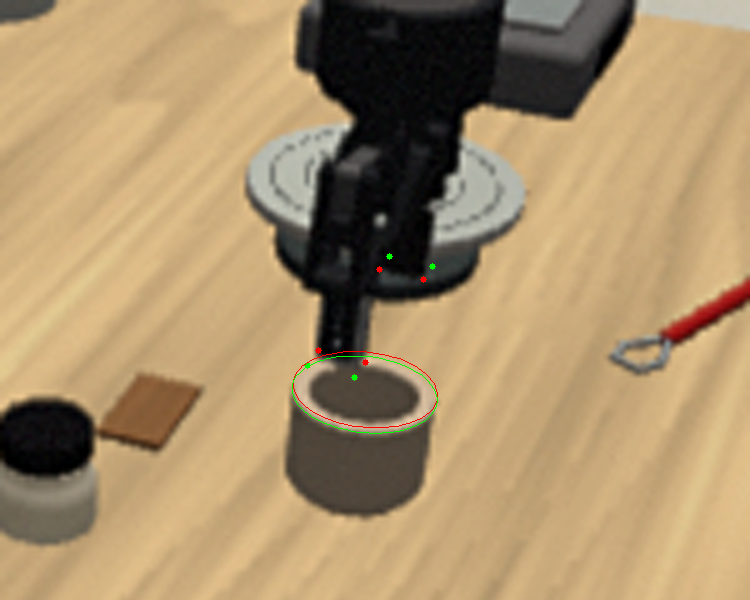

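The finger clears the rim on the near side and the tier is centred within the opening, so I go down and grip.

```bash
python3 -m jog '0.6 0 0 0 0; 0.6 0 0 0 0; 0.6 0 0 0 0; 0.6 0 0 0 0; 0.6 0 0 0 0; 0.4 0 0 0 0; 0.1 0 0 0 0; 0 0 0 0 0' 40; python3 to.py .4418 -.1093 .012
```

```text
t: 6.25
ee_pos: [0.4425, -0.1097, 0.0113]
eef_rot: [-1.209, 1.209, 1.209]
contact_force: [-0.3, -0.1, -0.9]
gripper_width: 0.0854
t 6.25 pos [ 0.4425 -0.1097  0.0113] w 0.0854 F [-0.3 -0.1 -0.9] q [-0.42  0.28 -0.6   0.69  0.   -0.42]
tool axes (cols) 
 [[ 0. -1. -0.]
 [ 0. -0.  1.]
 [-1. -0.  0.]]
world d [-0.0007  0.0004  0.0007] tool steps (20mm units) [-0.04  0.04  0.02]
```

```bash
python3 -m jog '0 0 0 0 0.15; 0 0 0 0 0.25; 0 0 0 0 0.3; 0 0 0 0 0.35; 0 0 0 0 0.5; 0 0 0 0 0.5; 0 0 0 0 0.5; 0 0 0 0 0.5' 40; python3 to.py .4418 -.1093 .012;  python3 - <<'E'
from h import *
im=cams.get_image("side"); cv2.imwrite("pics/side3.png",im)
print(fit2({"side":im},(.441,-.107),R2["base"]))
x,y=330,110;cv2.imwrite("pics/side3c.png",cv2.convertScaleAbs(cv2.resize(im[y:y+120,x:x+150],None,fx=5,fy=5,interpolation=cv2.INTER_CUBIC),alpha=1.5))
E
```

```text
t: 7.25
ee_pos: [0.4428, -0.1095, 0.012]
eef_rot: [-1.21, 1.208, 1.209]
contact_force: [-0.3, 0.9, 5.8]
gripper_width: 0.066
t 7.25 pos [ 0.4428 -0.1095  0.012 ] w 0.066 F [-0.3  0.9  5.8] q [-0.42  0.28 -0.59  0.69  0.   -0.42]
tool axes (cols) 
 [[ 0.001 -1.    -0.   ]
 [ 0.    -0.     1.   ]
 [-1.    -0.001  0.   ]]
world d [-0.001   0.0002 -0.    ] tool steps (20mm units) [0.   0.05 0.01]
(array([ 0.44178439, -0.10640254]), np.float64(16.2823486328125))
```

View pics/side3c.png

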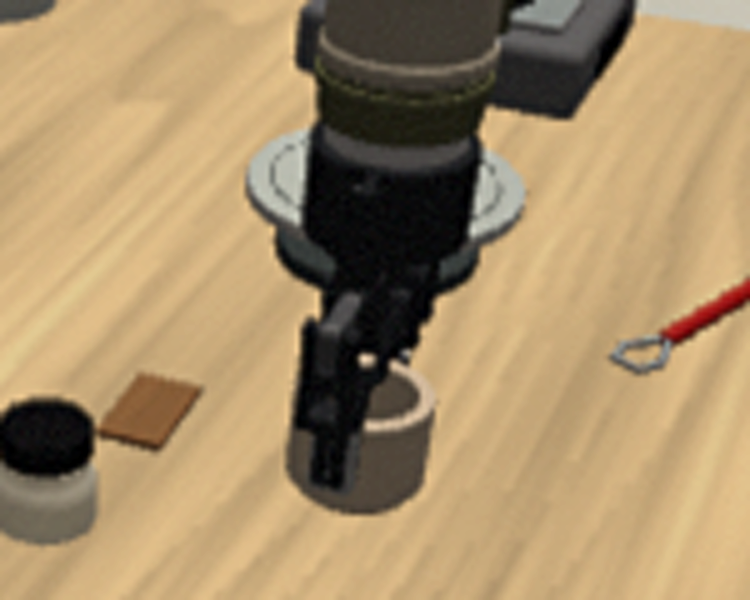

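The widest tier is gripped at a width of 66 mm. The TCP y of −0.1095 agrees with the top camera, so the side camera reads about 4.5 mm high in y. The wheel centre is therefore (0.5087, −0.341). Lift and carry.

```bash
python3 -m jog '-0.3 0 0 0 0.5; -0.8 0 0 0 0.5; -1 0 0 0 0.5; -1 0 0 0 0.5; -1 -0.3 -1 0 0.5; -0.5 -0.3 -1 0 0.5; 0 -0.3 -1 0 0.5; 0 -0.3 -1 0 0.5'; python3 -m jog '0 -0.3 -1 0 0.5; 0 -0.3 -1 0 0.5; 0 -0.3 -1 0 0.5; 0 -0.3 -1 0 0.5; 0 -0.3 -1 0 0.5; 0 -0.3 -1 0 0.5; 0 -0.3 -0.8 0 0.5; 0 -0.1 -0.5 0 0.5'; python3 to.py .5097 -.341 .075
```

```text
t: 8.3
ee_pos: [0.4662, -0.1905, 0.1027]
eef_rot: [-1.208, 1.209, 1.21]
contact_force: [0.1, 0.6, -4.0]
gripper_width: 0.0665
t: 9.3
ee_pos: [0.5107, -0.3371, 0.1029]
eef_rot: [-1.209, 1.209, 1.209]
contact_force: [-0.7, 1.1, -3.0]
gripper_width: 0.0662
t 9.3 pos [ 0.5107 -0.3371  0.1029] w 0.0662 F [-0.7  1.1 -3. ] q [-0.71  0.45 -0.08  1.05  0.   -0.71]
tool axes (cols) 
 [[-0. -1.  0.]
 [ 0.  0.  1.]
 [-1.  0.  0.]]
world d [-0.001  -0.0039 -0.0279] tool steps (20mm units) [ 1.39  0.05 -0.2 ]
```

```bash
python3 -m jog '0.3 0.05 -0.2 0 0.5; 0.4 0 0 0 0.5; 0.4 0 0 0 0.5; 0.3 0 0 0 0.5; 0.15 0 0 0 0.5; 0.1 0 0 0 0.5; 0.1 0 0 0 0.5; 0 0 0 0 0.5'; python3 to.py .5097 -.341 .0622;  python3 - <<'E'
from h import *
im=cams.get_image("side"); cv2.imwrite("pics/side4.png",im)
x,y=330,60;cv2.imwrite("pics/side4c.png",cv2.convertScaleAbs(cv2.resize(im[y:y+120,x:x+150],None,fx=5,fy=5,interpolation=cv2.INTER_CUBIC),alpha=1.5))
E
```

```text
t: 10.3
ee_pos: [0.5095, -0.3397, 0.0683]
eef_rot: [-1.209, 1.209, 1.209]
contact_force: [0.0, 0.5, -3.1]
gripper_width: 0.0661
t 10.3 pos [ 0.5095 -0.3397  0.0683] w 0.0661 F [ 0.   0.5 -3.1] q [-0.72  0.48 -0.12  0.97  0.   -0.72]
tool axes (cols) 
 [[ 0. -1. -0.]
 [ 0. -0.  1.]
 [-1. -0.  0.]]
world d [ 0.0002 -0.0013 -0.0061] tool steps (20mm units) [ 0.3  -0.01 -0.07]
```

View pics/side4c.png

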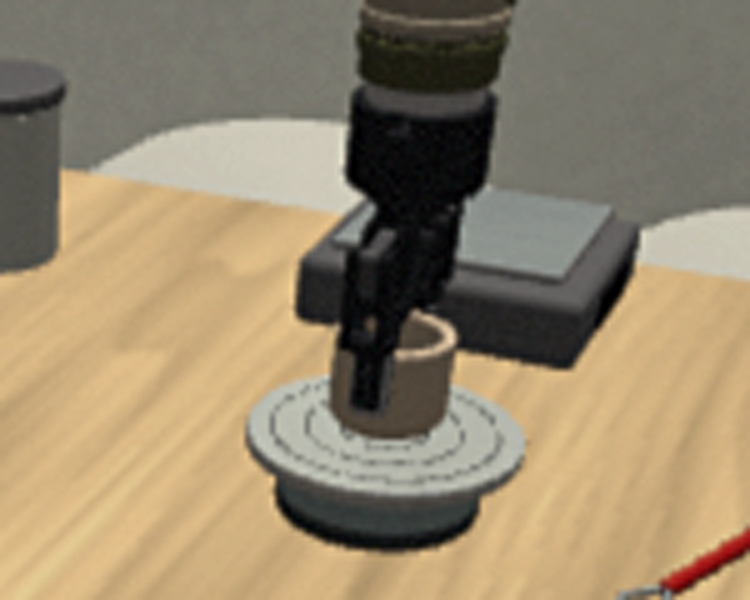

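The tier hangs upright over the middle rings, about 6 mm up. I set it down gently.

```bash
python3 -m jog '0.07 0 -0.06 0 0.5; 0.07 0 0 0 0.5; 0.06 0 0 0 0.5; 0.05 0 0 0 0.5; 0.04 0 0 0 0.5; 0 0 0 0 0.5; 0 0 0 0 0.5; 0 0 0 0 0.5'; python3 to.py .5097 -.341 .0622
```

```text
t: 11.35
ee_pos: [0.5095, -0.3409, 0.0625]
eef_rot: [-1.209, 1.209, 1.209]
contact_force: [0.8, 0.1, -3.8]
gripper_width: 0.0663
t 11.35 pos [ 0.5095 -0.3409  0.0625] w 0.0663 F [ 0.8  0.1 -3.8] q [-0.72  0.48 -0.13  0.96  0.   -0.72]
tool axes (cols) 
 [[ 0. -1. -0.]
 [ 0. -0.  1.]
 [-1. -0.  0.]]
world d [ 0.0002 -0.0001 -0.0003] tool steps (20mm units) [ 0.02 -0.01 -0.01]
```

Not touching yet (F_z −3.8 is its weight), so I creep down.

```bash
python3 -m jog '0.04 0 0 0 0.5; 0.03 0 0 0 0.5; 0.02 0 0 0 0.5; 0 0 0 0 0.5; 0 0 0 0 0.5; 0 0 0 0 0.5; 0 0 0 0 0.5; 0 0 0 0 0.5'; python3 to.py
```

```text
t: 12.35
ee_pos: [0.5095, -0.3409, 0.0621]
eef_rot: [-1.21, 1.209, 1.208]
contact_force: [-3.1, 1.9, 7.5]
gripper_width: 0.0665
t 12.35 pos [ 0.5095 -0.3409  0.0621] w 0.0665 F [-3.1  1.9  7.5] q [-0.72  0.48 -0.13  0.96  0.   -0.72]
tool axes (cols) 
 [[ 0.001 -1.    -0.   ]
 [-0.001 -0.     1.   ]
 [-1.    -0.001 -0.001]]
```

Contact is made at 7.5 N. Release slowly and retreat.

```bash
python3 -m jog '0 0 0 0 0.2; 0 0 0 0 0.1; 0 0 0 0 0; 0 0 0 0 0; 0 0 0 0 0; -0.5 0 0 0 0; -1 0 0 0 0; -1 0 0 0 0'; python3 -m jog '-1 0 0 0 0; -1 0 0 0 0; -1 0 1 0 0; 0 0 1 0 0; 0 0.1 1 0 0; 0 0.4 1 0 0; 0 0.4 1 0 0; 0 0.4 1 0 0';  python3 -m jog '0 0.4 1 0 0; 0 0.4 1 0 0; 0 0.4 1 0 0; 0 0.4 1 0 0; 0 0.3 1 0 0; 0 0.3 1 0 0; 0 0.3 1 0 0; 0 0.3 1 0 0'; python3 to.py .4337 .0967 .16;python3 - <<'E'
from h import *
I={n:cams.get_image(n) for n in("top","side")}
for n in I: cv2.imwrite(f"pics/{n}5.png",I[n])
B=[(.034,.104,1),(.026,.104,-1)]
for x in({"top":I["top"]},{"side":I["side"]}): print(fit2(x,(.509,-.341),B),fit2(x,(.509,-.341),R2["wheel"]))
V=[cv2.resize(cv2.convertScaleAbs(im[v-50:v+50,u-65:u+65],alpha=1.5),(520,400),interpolation=cv2.INTER_CUBIC)for im,u,v in((I["top"],481,235),(I["side"],407,148))]
cv2.imwrite("pics/v5.png",cv2.resize(np.hstack(V),(800,308)))
E
```

```text
t: 13.35
ee_pos: [0.5095, -0.3409, 0.1118]
eef_rot: [-1.21, 1.209, 1.209]
contact_force: [0.3, 0.7, -0.1]
gripper_width: 0.0854
t: 14.35
ee_pos: [0.4822, -0.2184, 0.1695]
eef_rot: [-1.208, 1.209, 1.212]
contact_force: [0.8, 0.7, 0.6]
gripper_width: 0.0853
t: 15.35
ee_pos: [0.427, -0.0596, 0.1707]
eef_rot: [-1.209, 1.209, 1.209]
contact_force: [0.6, -0.2, 0.2]
gripper_width: 0.0858
t 15.35 pos [ 0.427  -0.0596  0.1707] w 0.0858 F [ 0.6 -0.2  0.2] q [-0.33  0.07 -0.41  1.09  0.   -0.33]
tool axes (cols) 
 [[ 0. -1. -0.]
 [ 0. -0.  1.]
 [-1. -0.  0.]]
world d [ 0.0067  0.1563 -0.0107] tool steps (20mm units) [ 0.54 -0.33  7.81]
(array([ 0.5089477, -0.3420525]), np.float64(33.178985595703125)) (array([ 0.50885633, -0.34118743]), np.float64(22.12705421447754))
(array([ 0.5215433 , -0.33224324]), np.float64(5.966274738311768)) (array([ 0.50784214, -0.33671455]), np.float64(10.681290626525879))
```

View pics/v5.png

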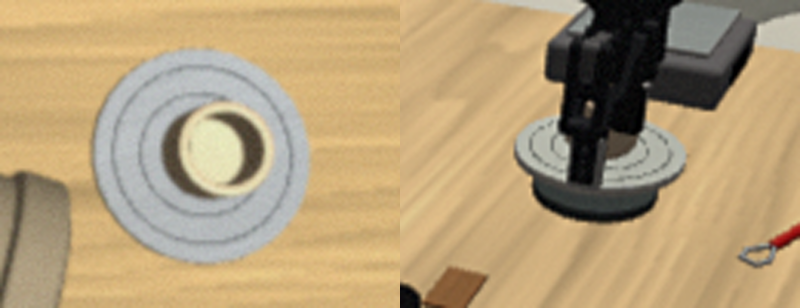

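The widest tier stands at (0.5089, −0.3420) on the wheel centre (0.5088, −0.3412), upright. Now the middle tier.

```bash
python3 -m jog '0.2 -0.1 1 0 0; 0.2 -0.1 1 0 0; 0.4 -0.1 1 0 0; 0.4 -0.07 1 0 0; 0.4 0 1 0 0; 0.4 0 1 0 0; 0.4 0 1 0 0; 0.4 0 0.8 0 0'; python3 to.py .4343 .0962 .008
```

```text
t: 16.45
ee_pos: [0.4351, 0.0958, 0.1144]
eef_rot: [-1.21, 1.209, 1.209]
contact_force: [0.0, -0.7, -0.0]
gripper_width: 0.0857
t 16.45 pos [0.4351 0.0958 0.1144] w 0.0857 F [ 0.  -0.7 -0. ] q [ 0.04  0.14 -0.48  0.95 -0.    0.04]
tool axes (cols) 
 [[ 0. -1. -0.]
 [-0. -0.  1.]
 [-1. -0. -0.]]
world d [-0.0008  0.0004 -0.1064] tool steps (20mm units) [5.32 0.04 0.02]
```

```bash
python3 -m jog '0.8 0.04 0 0 0; 0.9 0 0.02 0 0; 0.9 0 0 0 0; 0.8 0 0 0 0; 0.7 0 0 0 0; 0.6 0 0 0 0; 0.4 0 0 0 0; 0.2 0 0 0 0'; python3 to.py .4343 .0962 .008; python3 - <<'E'
from h import *
im=cams.get_image("side"); cv2.imwrite("pics/side6.png",im)
x,y=300,140;cv2.imwrite("pics/side6c.png",cv2.convertScaleAbs(cv2.resize(im[y:y+140,x:x+150],None,fx=4,fy=4,interpolation=cv2.INTER_CUBIC),alpha=1.5))
E
```

```text
t: 17.45
ee_pos: [0.4339, 0.0955, 0.0083]
eef_rot: [-1.209, 1.209, 1.21]
contact_force: [0.4, -0.3, 0.1]
gripper_width: 0.0854
t 17.45 pos [0.4339 0.0955 0.0083] w 0.0854 F [ 0.4 -0.3  0.1] q [ 0.04  0.27 -0.63  0.68  0.    0.04]
tool axes (cols) 
 [[-0. -1. -0.]
 [ 0. -0.  1.]
 [-1.  0.  0.]]
world d [ 0.0004  0.0007 -0.0003] tool steps (20mm units) [ 0.01 -0.02  0.03]
```

View pics/side6c.png

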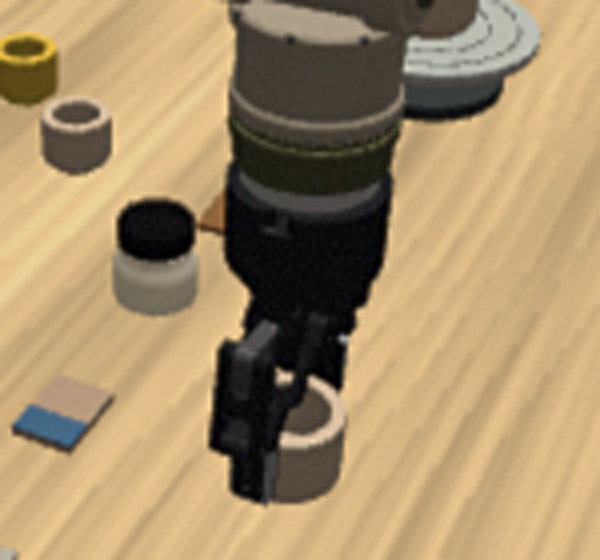

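```bash
python3 -m jog '0 -0.02 0.02 0 0.2; 0 0 0 0 0.3; 0 0 0 0 0.4; 0 0 0 0 0.5; 0 0 0 0 0.6; 0 0 0 0 0.6; 0 0 0 0 0.6; 0 0 0 0 0.6' 40; python3 to.py .4343 .0962 .008; python3 -m jog '-0.3 0 0 0 0.6; -0.8 0 0 0 0.6; -1 0 0 0 0.6; -1 0 0 0 0.6; -1 0 0 0 0.6; -1 0 -0.8 0 0.6; -1 -0.2 -1 0 0.6; -1 -0.2 -1 0 0.6'; python3 to.py .5095 -.3409 .14
```

```text
t: 18.5
ee_pos: [0.4349, 0.0963, 0.0095]
eef_rot: [-1.21, 1.207, 1.209]
contact_force: [-0.2, 2.5, 6.2]
gripper_width: 0.0578
t 18.5 pos [0.4349 0.0963 0.0095] w 0.0578 F [-0.2  2.5  6.2] q [ 0.04  0.27 -0.62  0.68  0.    0.04]
tool axes (cols) 
 [[ 0.001 -1.    -0.001]
 [ 0.001 -0.001  1.   ]
 [-1.    -0.001  0.001]]
world d [-0.0006 -0.0001 -0.0015] tool steps (20mm units) [ 0.08  0.03 -0.01]
t: 19.5
ee_pos: [0.4421, 0.0394, 0.1515]
eef_rot: [-1.21, 1.209, 1.21]
contact_force: [0.6, 0.7, -1.3]
gripper_width: 0.0578
t 19.5 pos [0.4421 0.0394 0.1515] w 0.0578 F [ 0.6  0.7 -1.3] q [-0.09  0.1  -0.42  1.05 -0.   -0.09]
tool axes (cols) 
 [[-0.    -1.    -0.001]
 [-0.    -0.001  1.   ]
 [-1.     0.    -0.   ]]
world d [ 0.0674 -0.3803 -0.0115] tool steps (20mm units) [  0.58  -3.36 -19.01]
```

```bash
python3 -m jog '0 -0.2 -1 0 0.6; 0 -0.2 -1 0 0.6; 0 -0.2 -1 0 0.6; 0 -0.2 -1 0 0.6; 0 -0.2 -1 0 0.6; 0 -0.2 -1 0 0.6; 0 -0.2 -1 0 0.6; 0 -0.2 -1 0 0.6'; python3 -m jog '0 -0.2 -1 0 0.6; 0 -0.2 -1 0 0.6; 0 -0.2 -1 0 0.6; 0 -0.2 -1 0 0.6; 0 -0.2 -1 0 0.6; 0 -0.2 -1 0 0.6; 0 -0.2 -1 0 0.6; 0 -0.1 -1 0 0.6'; python3 to.py .5099 -.3409 .13
```

```text
t: 20.5
ee_pos: [0.4745, -0.1211, 0.1507]
eef_rot: [-1.209, 1.209, 1.21]
contact_force: [1.4, -0.4, -1.8]
gripper_width: 0.0577
t: 21.5
ee_pos: [0.5047, -0.2814, 0.1506]
eef_rot: [-1.209, 1.209, 1.209]
contact_force: [0.3, 0.9, -1.4]
gripper_width: 0.058
t 21.5 pos [ 0.5047 -0.2814  0.1506] w 0.058 F [ 0.3  0.9 -1.4] q [-0.65  0.35 -0.1   1.12  0.   -0.65]
tool axes (cols) 
 [[ 0. -1. -0.]
 [ 0. -0.  1.]
 [-1. -0.  0.]]
world d [ 0.0052 -0.0595 -0.0206] tool steps (20mm units) [ 1.03 -0.26 -2.97]
```

```bash
python3 -m jog '0 -0.1 -1 0 0.6; 0 -0.1 -1 0 0.6; 0.2 -0.06 -0.7 0 0.6; 0.3 0 -0.27 0 0.6; 0.4 0 0 0 0.6; 0.2 0 0 0 0.6; 0 0 0 0 0.6; 0 0 0 0 0.6'; python3 to.py .5099 -.3409 .106; python3 - <<'E'
from h import *
im=cams.get_image("side"); cv2.imwrite("pics/side7.png",im)
x,y=345,80;V=cv2.convertScaleAbs(cv2.resize(im[y:y+100,x:x+110],None,fx=6,fy=6,interpolation=cv2.INTER_CUBIC)[:600],alpha=1.6);cv2.imwrite("pics/side7c.png",V)
E
```

```text
t: 22.5
ee_pos: [0.5098, -0.3391, 0.1289]
eef_rot: [-1.21, 1.209, 1.209]
contact_force: [-0.2, 0.5, -1.2]
gripper_width: 0.0577
t 22.5 pos [ 0.5098 -0.3391  0.1289] w 0.0577 F [-0.2  0.5 -1.2] q [-0.72  0.43 -0.04  1.1   0.   -0.72]
tool axes (cols) 
 [[ 0.    -1.    -0.001]
 [-0.    -0.001  1.   ]
 [-1.    -0.    -0.   ]]
world d [ 0.0001 -0.0018 -0.0229] tool steps (20mm units) [ 1.15 -0.   -0.09]
```

View pics/side7c.png

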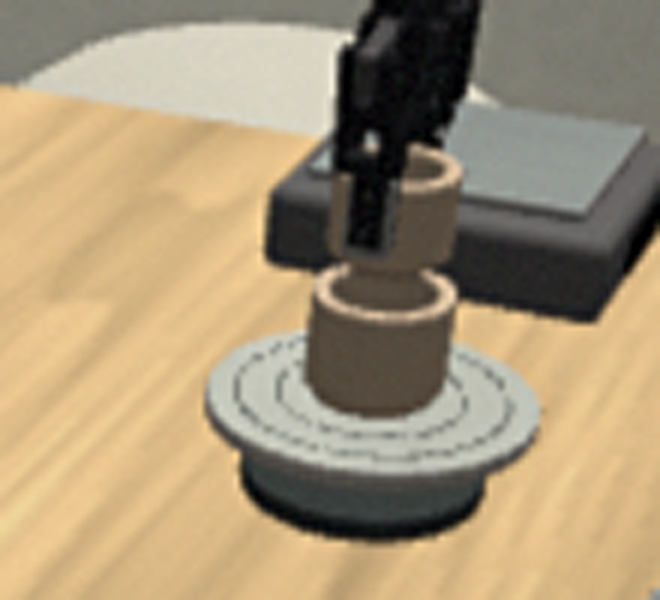

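```bash
python3 - <<'E'
from h import *
im=cv2.imread("pics/side7.png")
x,y=345,80
V=cv2.convertScaleAbs(cv2.resize(im[y:y+100,x:x+110],None,fx=6,fy=6,interpolation=cv2.INTER_CUBIC)[:600],alpha=1.6)
b,s=fit2({"side":im},(.508,-.337),[(.034,.104,1),(.026,.104,-1)],span=.008);print("base",b,s)
for zu in(.119,.121,.1225):
    m,s=fit2({"side":im},(.508,-.337),[(.029,zu+.046,1),(.021,zu+.046,-1)],span=.012);print("mid",zu,m,s)
draw(V,"side",b,.034,.104,(0,0,255),6,(x,y));draw(V,"side",b,.026,.104,(0,0,255),6,(x,y))
draw(V,"side",b,.029,.121+.046,(0,255,0),6,(x,y));draw(V,"side",b,.021,.121+.046,(0,255,0),6,(x,y));draw(V,"side",b,.029,.121+.006,(0,255,0),6,(x,y))
cv2.imwrite("pics/side7d.png",V)
E
```

```text
base [ 0.50812391 -0.33781833] 27.848785400390625
mid 0.119 [ 0.50730537 -0.33611471] 7.448493480682373
mid 0.121 [ 0.50588533 -0.33105264] 7.151669979095459
mid 0.1225 [ 0.50329423 -0.35661124] 9.02033805847168
```

View pics/side7d.png

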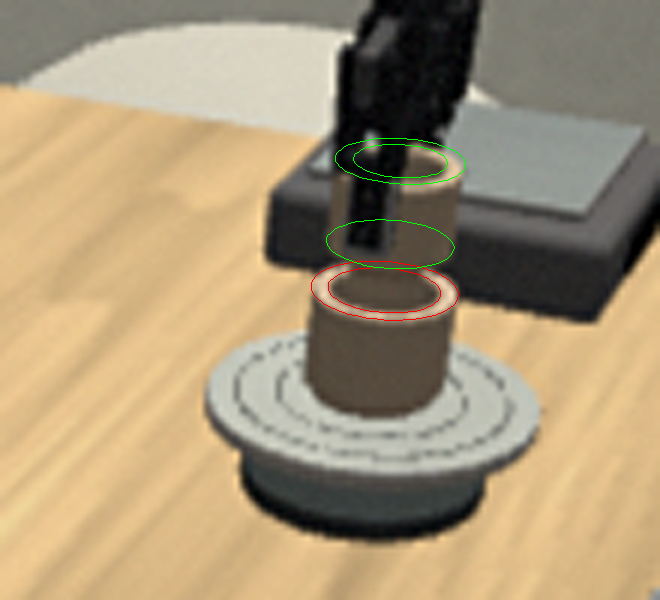

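The overlay puts the middle tier's axis over the base's within about 2 mm. A correction of −1.8 mm in y follows as it goes down.

```bash
python3 -m jog '0.2 0 -0.09 0 0.6; 0.25 0 0 0 0.6; 0.15 0 0 0 0.6; 0.1 0 0 0 0.6; 0.1 0 0 0 0.6; 0.06 0 0 0 0.6; 0.04 0 0 0 0.6; 0 0 0 0 0.6'; python3 to.py .5099 -.3409 .107
```

```text
t: 23.55
ee_pos: [0.5096, -0.3412, 0.1107]
eef_rot: [-1.209, 1.209, 1.209]
contact_force: [-0.0, -0.1, -2.2]
gripper_width: 0.0578
t 23.55 pos [ 0.5096 -0.3412  0.1107] w 0.0578 F [-0.  -0.1 -2.2] q [-0.72  0.44 -0.06  1.06  0.   -0.72]
tool axes (cols) 
 [[ 0. -1. -0.]
 [ 0. -0.  1.]
 [-1. -0.  0.]]
world d [ 0.0003  0.0003 -0.0037] tool steps (20mm units) [ 0.18 -0.01  0.02]
```

```bash
python3 -m jog '0.05 -0.01 0.01 0 0.6; 0.05 0 0 0 0.6; 0.04 0 0 0 0.6; 0.03 0 0 0 0.6; 0.02 0 0 0 0.6; 0 0 0 0 0.6; 0 0 0 0 0.6; 0 0 0 0 0.6'; python3 to.py .5099 -.3409 .107
```

```text
t: 24.55
ee_pos: [0.5099, -0.3411, 0.1076]
eef_rot: [-1.21, 1.209, 1.209]
contact_force: [-1.8, 1.6, 5.2]
gripper_width: 0.0576
t 24.55 pos [ 0.5099 -0.3411  0.1076] w 0.0576 F [-1.8  1.6  5.2] q [-0.72  0.45 -0.07  1.06  0.   -0.72]
tool axes (cols) 
 [[ 0.001 -1.    -0.   ]
 [-0.    -0.     1.   ]
 [-1.    -0.001 -0.   ]]
world d [ 0.      0.0002 -0.0006] tool steps (20mm units) [ 0.03 -0.    0.01]
```

Seated: contact is at TCP z 0.1076, which is the expected 0.098 + 0.0095. Release, rise, and head for the smallest tier.

```bash
python3 -m jog '0 0 0 0 0.25; 0 0 0 0 0.15; 0 0 0 0 0; 0 0 0 0 0; 0 0 0 0 0; -0.5 0 0 0 0; -1 0 0 0 0; -1 0 0 0 0'; python3 -m jog '-1 0 0 0 0; -1 -0.5 0.5 0 0; 0 -1 1 0 0; 0 -1 1 0 0; 0 -1 1 0 0; 0 -1 1 0 0; 0 -1 1 0 0; 0 -0.8 1 0 0'; python3 to.py .6812 -.1238 .16;python3 - <<'E'
from h import *
I={n:cams.get_image(n) for n in("top","side")}
for n in I: cv2.imwrite(f"pics/{n}8.png",I[n])
for x in({"top":I["top"]},{"side":I["side"]}): print(*[fit2(x,(.509,-.341),r,span=.008) for r in([(.029,.144,1),(.021,.144,-1)],[(.034,.104,1)])])
V=[cv2.resize(cv2.convertScaleAbs(im[v-50:v+50,u-65:u+65],alpha=1.5),(520,400),interpolation=cv2.INTER_CUBIC)for im,u,v in((I["top"],481,235),(I["side"],407,128))]
cv2.imwrite("pics/v8.png",cv2.resize(np.hstack(V),(800,308)))
E
```

```text
t: 25.55
ee_pos: [0.5099, -0.3411, 0.1581]
eef_rot: [-1.21, 1.209, 1.209]
contact_force: [1.3, -0.7, 0.3]
gripper_width: 0.0853
t: 26.55
ee_pos: [0.6367, -0.2104, 0.1977]
eef_rot: [-1.21, 1.209, 1.209]
contact_force: [0.0, 0.1, -0.4]
gripper_width: 0.0852
t 26.55 pos [ 0.6367 -0.2104  0.1977] w 0.0852 F [ 0.   0.1 -0.4] q [-0.44  0.51  0.27  1.32  0.   -0.44]
tool axes (cols) 
 [[ 0.001 -1.    -0.   ]
 [-0.    -0.     1.   ]
 [-1.    -0.001 -0.   ]]
world d [ 0.0445  0.0866 -0.0377] tool steps (20mm units) [ 1.88 -2.23  4.33]
(array([ 0.50943275, -0.34893692]), np.float64(0.8150571584701538)) (array([ 0.51317716, -0.33855378]), np.float64(0.5003573298454285))
(array([ 0.50788955, -0.3368953 ]), np.float64(27.302730560302734)) (array([ 0.50814642, -0.33751236]), np.float64(8.261890411376953))
```

View pics/v8.png

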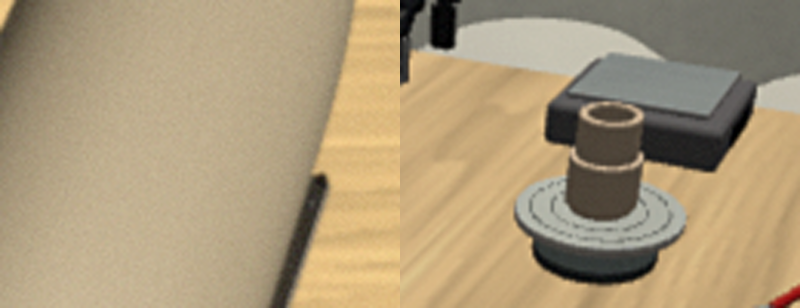

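The side view shows the middle tier seated and concentric: axes (0.5079, −0.3369) against the base's (0.5081, −0.3375). On to the smallest tier.

```bash
python3 -m jog '0 -0.6 1 0 0; 0 -0.6 1 0 0; 0.2 -0.6 1 0 0; 0.4 -0.43 0.9 0 0; 0.6 0 0.43 0 0; 0.6 0 0 0 0; 0 0 0 0 0; 0 0 0 0 0'; python3 to.py .6814 -.1240 .008; python3 - <<'E'
from h import *
im=cams.get_image("side"); cv2.imwrite("pics/side9.png",im)
x,y=260,90;V=cv2.convertScaleAbs(cv2.resize(im[y:y+110,x:x+120],None,fx=5,fy=5,interpolation=cv2.INTER_CUBIC)[:600],alpha=1.6);cv2.imwrite("pics/side9c.png",V)
E
```

```text
t: 27.65
ee_pos: [0.6802, -0.1252, 0.161]
eef_rot: [-1.209, 1.21, 1.209]
contact_force: [-0.1, 0.0, 0.6]
gripper_width: 0.0854
t 27.65 pos [ 0.6802 -0.1252  0.161 ] w 0.0854 F [-0.1  0.   0.6] q [-0.3   0.57  0.27  1.27 -0.   -0.3 ]
tool axes (cols) 
 [[ 0.    -1.     0.001]
 [-0.     0.001  1.   ]
 [-1.    -0.    -0.   ]]
world d [ 0.0012  0.0012 -0.153 ] tool steps (20mm units) [ 7.65 -0.06  0.06]
```

View pics/side9c.png

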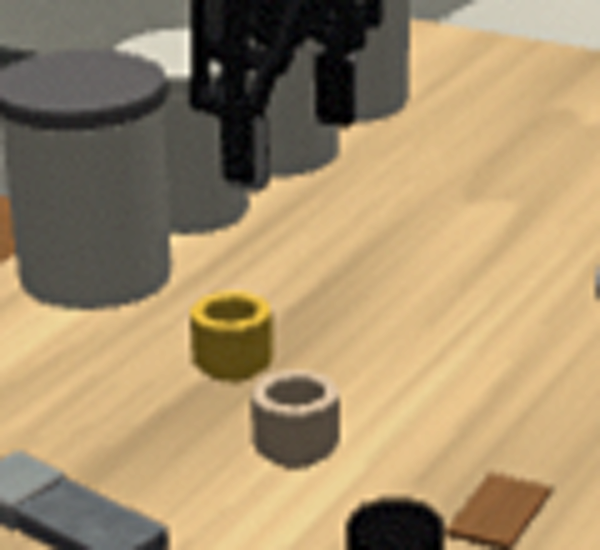

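```bash
python3 -m jog '1 -0.06 0.06 0 0; 1 0 0 0 0; 1 0 0 0 0; 0.8 0 0 0 0; 0.6 0 0 0 0; 0.4 0 0 0 0; 0 0 0 0 0; 0 0 0 0 0'; python3 to.py .6814 -.1240 .008; python3 - <<'E'
from h import *
im=cams.get_image("side"); cv2.imwrite("pics/side10.png",im)
x,y=260,90;V=cv2.convertScaleAbs(cv2.resize(im[y:y+110,x:x+120],None,fx=5,fy=5,interpolation=cv2.INTER_CUBIC)[:600],alpha=1.6);cv2.imwrite("pics/side10c.png",V)
E
```

```text
t: 28.7
ee_pos: [0.6821, -0.1233, 0.0655]
eef_rot: [-1.21, 1.208, 1.209]
contact_force: [-0.2, -0.4, 0.6]
gripper_width: 0.0857
t 28.7 pos [ 0.6821 -0.1233  0.0655] w 0.0857 F [-0.2 -0.4  0.6] q [-0.29  0.62  0.12  1.07  0.   -0.29]
tool axes (cols) 
 [[ 0.001 -1.    -0.   ]
 [-0.    -0.     1.   ]
 [-1.    -0.001 -0.   ]]
world d [-0.0007 -0.0007 -0.0575] tool steps (20mm units) [ 2.88  0.04 -0.03]
```

View pics/side10c.png

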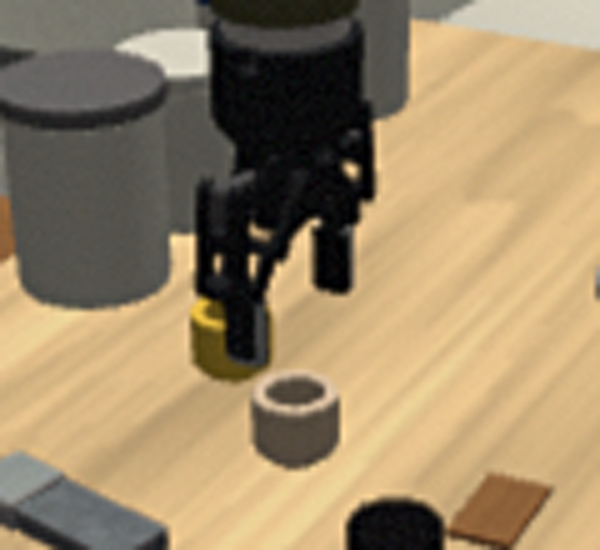

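The fingers straddle the pale tier and the yellow one is behind them. Go down and grip.

```bash
python3 -m jog '0.6 0.03 -0.02 0 0; 0.6 0 0 0 0; 0.6 0 0 0 0; 0.6 0 0 0 0; 0.4 0 0 0 0; 0.1 0 0 0 0; 0 0 0 0 0; 0 0 0 0 0.1'; python3 to.py .6814 -.1240 .008; python3 -m jog '0 0 0 0 0.2; 0 0 0 0 0.3; 0 0 0 0 0.4; 0 0 0 0 0.5; 0 0 0 0 0.7; 0 0 0 0 0.7; 0 0 0 0 0.7; 0 0 0 0 0.7' 40; python3 to.py .6814 -.1240 .008;python3 - <<'E'
from h import *
im=cams.get_image("side"); cv2.imwrite("pics/side11.png",im)
x,y=260,90;V=cv2.convertScaleAbs(cv2.resize(im[y:y+110,x:x+120],None,fx=5,fy=5,interpolation=cv2.INTER_CUBIC)[:600],alpha=1.6);cv2.imwrite("pics/side11c.png",V)
E
```

```text
t: 29.75
ee_pos: [0.6814, -0.1237, 0.0075]
eef_rot: [-1.21, 1.209, 1.208]
contact_force: [0.4, 0.9, 0.7]
gripper_width: 0.0771
t 29.75 pos [ 0.6814 -0.1237  0.0075] w 0.0771 F [0.4 0.9 0.7] q [-0.3   0.67  0.05  0.95  0.   -0.3 ]
tool axes (cols) 
 [[ 0.001 -1.    -0.   ]
 [-0.    -0.     1.   ]
 [-1.    -0.001 -0.   ]]
world d [-0.     -0.0003  0.0005] tool steps (20mm units) [-0.03  0.   -0.01]
t: 30.75
ee_pos: [0.6814, -0.1237, 0.0074]
eef_rot: [-1.21, 1.209, 1.209]
contact_force: [-0.2, -0.6, 4.8]
gripper_width: 0.0475
t 30.75 pos [ 0.6814 -0.1237  0.0074] w 0.0475 F [-0.2 -0.6  4.8] q [-0.3   0.67  0.05  0.95  0.   -0.3 ]
tool axes (cols) 
 [[ 0.001 -1.    -0.   ]
 [-0.    -0.     1.   ]
 [-1.    -0.001 -0.   ]]
world d [ 0.     -0.0003  0.0006] tool steps (20mm units) [-0.03 -0.   -0.01]
```

View pics/side11c.png

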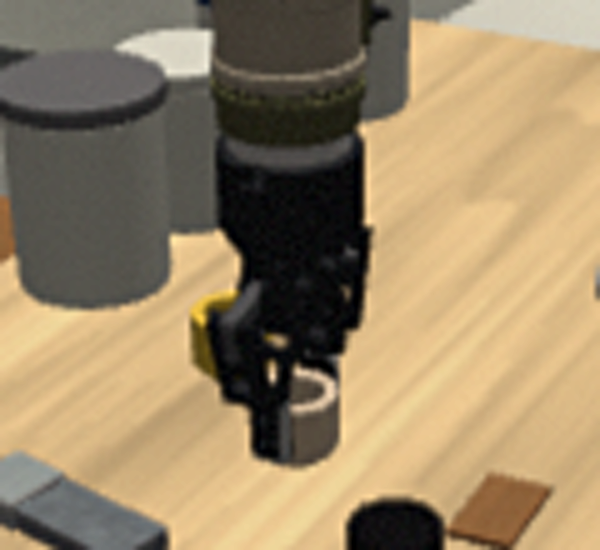

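Gripped at 47.5 mm. I want to check the fingertips' height above the shoulder before carrying it.

```bash
python3 - <<'E'
from h import *
x,y=260,90
for h in (.004,.008,.012,.016):
  print(h,[((proj("side",np.array([.6804+dx,-.1237+.0045+dy,h]))-[x,y]+.5)*5).round().astype(int).tolist() for dy in(.024,.032) for dx in(-.011,.011)])
im=cv2.imread("pics/side11.png")[150:190,300:340]; cv2.imwrite("pics/side11d.png",cv2.convertScaleAbs(cv2.resize(im,None,fx=14,fy=14,interpolation=cv2.INTER_CUBIC),alpha=2))
E
```

```text
0.004 [[290, 474], [255, 464], [283, 481], [247, 471]]
0.008 [[290, 468], [255, 458], [282, 475], [247, 465]]
0.012 [[290, 461], [254, 451], [282, 468], [247, 458]]
0.016 [[289, 455], [254, 445], [282, 462], [247, 452]]
```

View pics/side11d.png

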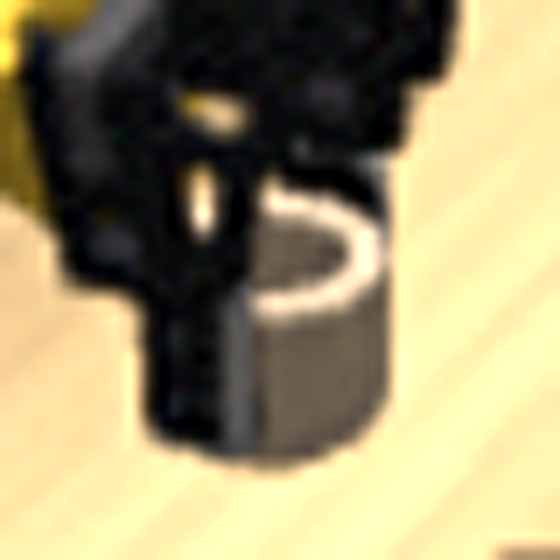

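The fingertips are about 12–16 mm up, clear of the 6 mm shoulder. Lift and carry.

```bash
python3 -m jog '-0.3 0 0 0 0.7; -0.8 0 0 0 0.7; -1 0 0 0 0.7; -1 0 0 0 0.7; -1 0 0 0 0.7; -1 0 0 0 0.7; -1 0 0 0 0.7; -1 0 0 0 0.7'; python3 -m jog '-1 0.5 -0.6 0 0.7; -0.5 0.8 -1 0 0.7; 0 0.8 -1 0 0.7; 0 0.8 -1 0 0.7; 0 0.8 -1 0 0.7; 0 0.8 -1 0 0.7; 0 0.8 -1 0 0.7; 0 0.8 -1 0 0.7';  python3 to.py .5097 -.3410 .17
```

```text
t: 31.8
ee_pos: [0.6808, -0.1236, 0.1503]
eef_rot: [-1.209, 1.209, 1.209]
contact_force: [-0.4, 0.1, -0.3]
gripper_width: 0.0476
t: 32.8
ee_pos: [0.5564, -0.2772, 0.1778]
eef_rot: [-1.207, 1.21, 1.21]
contact_force: [1.4, -0.1, -0.5]
gripper_width: 0.0476
t 32.8 pos [ 0.5564 -0.2772  0.1778] w 0.0476 F [ 1.4 -0.1 -0.5] q [-0.59  0.42  0.08  1.23 -0.   -0.59]
tool axes (cols) 
 [[-0.002 -1.     0.001]
 [ 0.001  0.001  1.   ]
 [-1.     0.002  0.001]]
world d [-0.0467 -0.0638 -0.0078] tool steps (20mm units) [ 0.39  2.33 -3.19]
```

```bash
python3 -m jog '0 0.8 -1 0 0.7; 0 0.6 -0.9 0 0.7; 0 0.4 -0.6 0 0.7; 0 0.3 -0.4 0 0.7; 0.1 0.2 -0.2 0 0.7; 0.2 0.03 -0.09 0 0.7; 0.1 0 0 0 0.7; 0 0 0 0 0.7';  python3 to.py .5097 -.3410 .1455; python3 - <<'E'
from h import *
im=cams.get_image("side"); cv2.imwrite("pics/side12.png",im)
x,y=345,60
V=cv2.convertScaleAbs(cv2.resize(im[y:y+100,x:x+110],None,fx=6,fy=6,interpolation=cv2.INTER_CUBIC)[:600],alpha=1.6)
zu=env.get_state()["ee_pos"][2]-.0075
b,s=fit2({"side":im},(.508,-.337),[(.029,.144,1),(.021,.144,-1)],span=.006);print("mid",b,s)
draw(V,"side",b,.029,.144,(0,0,255),6,(x,y))
for r,z in((.024,.04),(.016,.04),(.024,.006),(.0185,0)): draw(V,"side",b,r,zu+z,(0,255,0),6,(x,y))
cv2.imwrite("pics/side12c.png",V)
E
```

```text
t: 33.8
ee_pos: [0.5126, -0.3389, 0.1705]
eef_rot: [-1.209, 1.209, 1.211]
contact_force: [-0.9, -0.5, -0.9]
gripper_width: 0.0473
t 33.8 pos [ 0.5126 -0.3389  0.1705] w 0.0473 F [-0.9 -0.5 -0.9] q [-0.71  0.41  0.04  1.2   0.   -0.72]
tool axes (cols) 
 [[-0.    -1.    -0.001]
 [ 0.001 -0.001  1.   ]
 [-1.     0.     0.001]]
world d [-0.0029 -0.0021 -0.025 ] tool steps (20mm units) [ 1.25  0.14 -0.11]
mid [ 0.50775408 -0.3367124 ] 28.518115997314453
```

View pics/side12c.png

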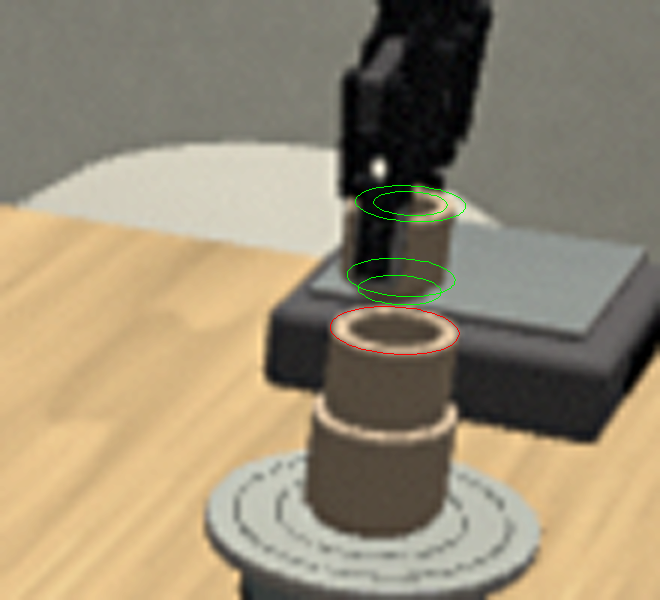

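The offset seen (about 9 px left) matches the 2.9/2.1 mm still to go. Correct it, then lower.

```bash
python3 -m jog '0.1 0.14 -0.11 0 0.7; 0.25 0 0 0 0.7; 0.25 0 0 0 0.7; 0.15 0 0 0 0.7; 0.1 0 0 0 0.7; 0.06 0 0 0 0.7; 0.04 0 0 0 0.7; 0 0 0 0 0.7'; python3 to.py .5097 -.3410 .1455
```

```text
t: 34.85
ee_pos: [0.5097, -0.3417, 0.1519]
eef_rot: [-1.209, 1.209, 1.209]
contact_force: [0.7, 0.5, -1.6]
gripper_width: 0.0475
t 34.85 pos [ 0.5097 -0.3417  0.1519] w 0.0475 F [ 0.7  0.5 -1.6] q [-0.72  0.42  0.    1.16  0.   -0.72]
tool axes (cols) 
 [[ 0. -1. -0.]
 [ 0. -0.  1.]
 [-1. -0.  0.]]
world d [ 0.      0.0007 -0.0064] tool steps (20mm units) [ 0.32 -0.    0.03]
```

```bash
python3 -m jog '0.08 0 0.03 0 0.7; 0.08 0 0 0 0.7; 0.06 0 0 0 0.7; 0.05 0 0 0 0.7; 0.03 0 0 0 0.7; 0 0 0 0 0.7; 0 0 0 0 0.7; 0 0 0 0 0.7'; python3 to.py .5097 -.3410 .1455
```

```text
t: 35.85
ee_pos: [0.5097, -0.3411, 0.1459]
eef_rot: [-1.209, 1.209, 1.209]
contact_force: [-0.5, -0.2, -0.3]
gripper_width: 0.0476
t 35.85 pos [ 0.5097 -0.3411  0.1459] w 0.0476 F [-0.5 -0.2 -0.3] q [-0.72  0.42 -0.01  1.14  0.   -0.72]
tool axes (cols) 
 [[ 0. -1. -0.]
 [ 0. -0.  1.]
 [-1. -0.  0.]]
world d [ 0.      0.0001 -0.0004] tool steps (20mm units) [ 0.02 -0.    0.  ]
```

```bash
python3 -m jog '0.03 0 0 0 0.7; 0.03 0 0 0 0.7; 0.02 0 0 0 0.7; 0 0 0 0 0.7; 0 0 0 0 0.7; 0 0 0 0 0.7; 0 0 0 0 0.7; 0 0 0 0 0.7'; python3 to.py .5097 -.3410 .1455
```

```text
t: 36.85
ee_pos: [0.5098, -0.3411, 0.1453]
eef_rot: [-1.21, 1.209, 1.208]
contact_force: [-2.0, 0.4, 5.7]
gripper_width: 0.0475
t 36.85 pos [ 0.5098 -0.3411  0.1453] w 0.0475 F [-2.   0.4  5.7] q [-0.72  0.42 -0.01  1.14  0.   -0.72]
tool axes (cols) 
 [[ 0.001 -1.    -0.   ]
 [-0.001 -0.     1.   ]
 [-1.    -0.001 -0.001]]
world d [-0.0001  0.0001  0.0002] tool steps (20mm units) [-0.01  0.    0.01]
```

Contact is 5.7 N at z 0.1453, within 0.2 mm of the seated height. Release, go up, and move towards the lid.

```bash
python3 -m jog '0 0 0 0 0.4; 0 0 0 0 0.2; 0 0 0 0 0; 0 0 0 0 0; 0 0 0 0 0; -0.5 0 0 0 0; -1 0 0 0 0; -1 0 0 0 0'; python3 -m jog '-0.5 0 0.2 0 0; 0 -0.5 1 0 0; 0 -0.5 1 0 0; 0 -0.5 1 0 0; 0 -0.5 1 0 0; 0 -0.5 1 0 0; 0 -0.5 1 0 0; 0 -0.5 1 0 0'; python3 -m jog '0 -0.5 1 0 0; 0 -0.5 1 0 0; 0 -0.5 1 0 0; 0 -0.5 1 0 0; 0 -0.5 1 0 0; 0 -0.5 1 0 0; 0 -0.5 1 0 0; 0 -0.4 1 0 0'; python3 to.py .681 .1115 .16;python3 - <<'E'
from h import *
I={n:cams.get_image(n) for n in("top","side")}
for n in I: cv2.imwrite(f"pics/{n}13.png",I[n])
for n in I: print(n,*[fit2({n:I[n]},(.509,-.341),r,span=.007) for r in([(.024,.178,1),(.016,.178,-1)],[(.034,.104,1)])])
for n in I: print(n,fit2({n:I[n]},(.68,.112),[(.021,.012,1)],span=.007),fit2({n:I[n]},(.68,.112),[(.010,.042,1)],span=.007))
V=[cv2.resize(cv2.convertScaleAbs(im[v-50:v+50,u-65:u+65],alpha=1.5),(520,400),interpolation=cv2.INTER_CUBIC)for im,u,v in((I["top"],481,235),(I["side"],407,118),(I["top"],285,165),(I["side"],270,220))]
cv2.imwrite("pics/v13.png",cv2.resize(np.vstack([np.hstack(V[:2]),np.hstack(V[2:])]),(780,600)))
E
```

```text
t: 37.85
ee_pos: [0.5097, -0.3411, 0.1955]
eef_rot: [-1.21, 1.209, 1.209]
contact_force: [-0.1, 0.0, 0.3]
gripper_width: 0.0855
t: 38.85
ee_pos: [0.5803, -0.1956, 0.2043]
eef_rot: [-1.209, 1.209, 1.209]
contact_force: [1.0, 0.1, 0.5]
gripper_width: 0.0849
t: 39.85
ee_pos: [0.6582, -0.0356, 0.2042]
eef_rot: [-1.209, 1.209, 1.209]
contact_force: [-0.2, -0.4, -0.2]
gripper_width: 0.085
t 39.85 pos [ 0.6582 -0.0356  0.2042] w 0.085 F [-0.2 -0.4 -0.2] q [-0.18  0.49  0.24  1.32  0.   -0.18]
tool axes (cols) 
 [[ 0. -1. -0.]
 [ 0. -0.  1.]
 [-1. -0.  0.]]
world d [ 0.0228  0.1471 -0.0442] tool steps (20mm units) [ 2.21 -1.14  7.36]
top (array([ 0.50986279, -0.34226877]), np.float64(35.13965606689453)) (array([ 0.50859798, -0.3417236 ]), np.float64(12.15771484375))
side (array([ 0.5088875 , -0.33801341]), np.float64(21.87662124633789)) (array([ 0.5078594 , -0.33719875]), np.float64(8.358771324157715))
top (array([0.68038913, 0.1120885 ]), np.float64(14.572589874267578)) (array([0.68260065, 0.11162525]), np.float64(9.749053955078125))
side (array([0.6792263 , 0.11453533]), np.float64(9.395965576171875)) (array([0.67869362, 0.11483238]), np.float64(10.109893798828125))
```

View pics/v13.png

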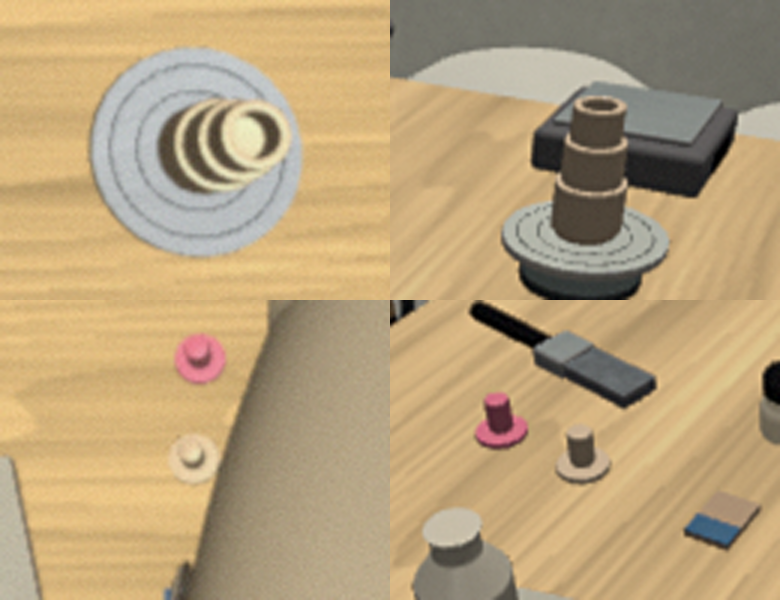

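The stack is good: the smallest tier's axis is (0.5099, −0.3423) against the base's (0.5086, −0.3417), and it is seated. The pale lid is at about (0.681, 0.111), with the pink one farther away. I move over it.

```bash
python3 -m jog '0 -0.2 1 0 0; 0 -0.2 1 0 0; 0 -0.2 1 0 0; 0.5 -0.2 1 0 0; 0.8 -0.2 1 0 0; 0.9 -0.14 1 0 0; 1 0 1 0 0; 1 0 0.36 0 0'; python3 to.py .681 .1115 .014;python3 -m jog '1 0 0 0 0; 0.9 0 0 0 0; 0 0 0 0 0; 0 0 0 0 0; 0 0 0 0 0; 0 0 0 0 0; 0 0 0 0 0.1; 0 0 0 0 0.2'; python3 to.py .681 .1115 .014; python3 - <<'E'
from h import *
im=cams.get_image("side"); cv2.imwrite("pics/side14.png",im)
x,y=210,150;V=cv2.convertScaleAbs(cv2.resize(im[y:y+110,x:x+120],None,fx=5,fy=5,interpolation=cv2.INTER_CUBIC)[:600],alpha=1.6);cv2.imwrite("pics/side14c.png",V)
E
```

```text
t: 40.95
ee_pos: [0.6796, 0.1122, 0.1179]
eef_rot: [-1.209, 1.21, 1.212]
contact_force: [0.4, 0.3, 0.5]
gripper_width: 0.0854
t 40.95 pos [0.6796 0.1122 0.1179] w 0.0854 F [0.4 0.3 0.5] q [0.05 0.58 0.19 1.18 0.   0.05]
tool axes (cols) 
 [[-0.002 -1.    -0.002]
 [ 0.    -0.002  1.   ]
 [-1.     0.002  0.   ]]
world d [ 0.0014 -0.0007 -0.1039] tool steps (20mm units) [ 5.2  -0.08 -0.04]
t: 41.95
ee_pos: [0.6804, 0.1102, 0.0825]
eef_rot: [-1.209, 1.209, 1.209]
contact_force: [0.1, -0.3, -0.6]
gripper_width: 0.0685
t 41.95 pos [0.6804 0.1102 0.0825] w 0.0685 F [ 0.1 -0.3 -0.6] q [0.04 0.6  0.13 1.1  0.   0.04]
tool axes (cols) 
 [[ 0. -1. -0.]
 [ 0. -0.  1.]
 [-1. -0.  0.]]
world d [ 0.0006  0.0013 -0.0685] tool steps (20mm units) [ 3.43 -0.03  0.07]
```

View pics/side14c.png

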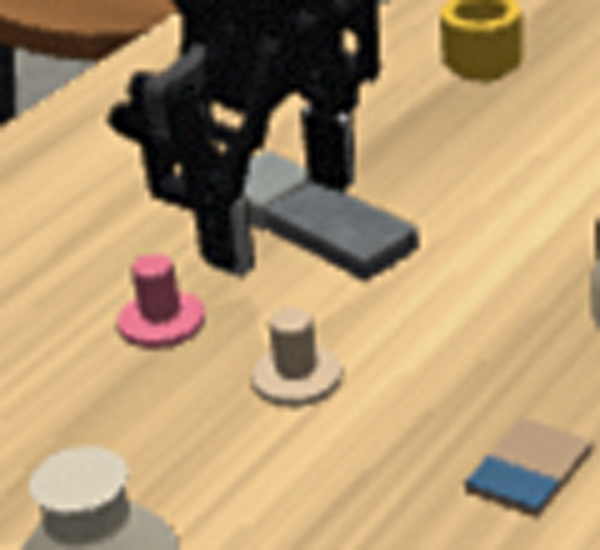

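The open jaws straddle the pale knob, with the pink lid outside them. Lower to 16 mm and close.

```bash
python3 -m jog '0.7 -0.03 0.05 0 0.2; 0.8 0 0 0 0.2; 0.7 0 0 0 0.2; 0.6 0 0 0 0.2; 0.4 0 0 0 0.2; 0.1 0 0 0 0.2; 0 0 0 0 0.2; 0 0 0 0 0.2'; python3 to.py .681 .1115 .016; python3 - <<'E'
from h import *
im=cams.get_image("side"); cv2.imwrite("pics/side15.png",im)
x,y=210,150;V=cv2.convertScaleAbs(cv2.resize(im[y:y+110,x:x+120],None,fx=5,fy=5,interpolation=cv2.INTER_CUBIC)[:600],alpha=1.6);cv2.imwrite("pics/side15c.png",V)
E
```

```text
t: 43.0
ee_pos: [0.6815, 0.1112, 0.017]
eef_rot: [-1.21, 1.208, 1.209]
contact_force: [0.3, -0.7, -0.3]
gripper_width: 0.0683
t 43.0 pos [0.6815 0.1112 0.017 ] w 0.0683 F [ 0.3 -0.7 -0.3] q [0.05 0.66 0.05 0.97 0.   0.05]
tool axes (cols) 
 [[ 0.001 -1.    -0.   ]
 [ 0.    -0.     1.   ]
 [-1.    -0.001  0.   ]]
world d [-0.0005  0.0003 -0.001 ] tool steps (20mm units) [0.05 0.02 0.01]
```

View pics/side15c.png

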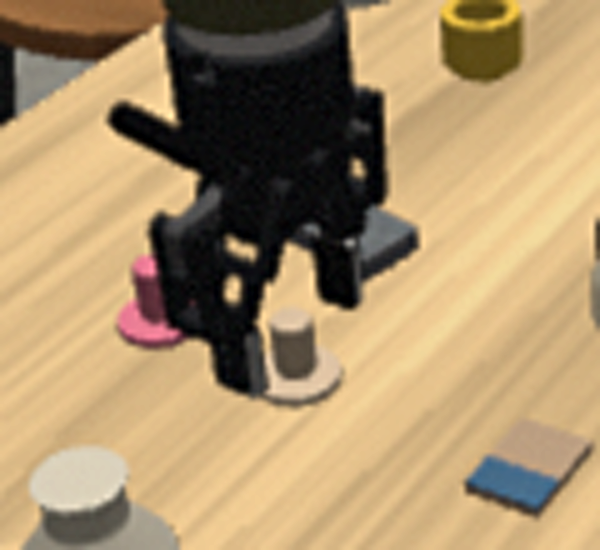

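```bash
python3 -m jog '0 0 0 0 0.3; 0 0 0 0 0.4; 0 0 0 0 0.5; 0 0 0 0 0.6; 0 0 0 0 0.7; 0 0 0 0 0.75; 0 0 0 0 0.85; 0 0 0 0 0.95' 30;  python3 -m jog '0 0 0 0 1; 0 0 0 0 1; 0 0 0 0 1; 0 0 0 0 1; -0.3 0 0 0 1; -0.5 0 0 0 1; -0.8 0 0 0 1; -0.8 0 0 0 1' 30; python3 to.py .681 .1115 .016; python3 - <<'E'
from h import *
im=cams.get_image("side"); cv2.imwrite("pics/side16.png",im)
x,y=210,130;V=cv2.convertScaleAbs(cv2.resize(im[y:y+110,x:x+120],None,fx=5,fy=5,interpolation=cv2.INTER_CUBIC)[:600],alpha=1.6);cv2.imwrite("pics/side16c.png",V)
E
```

```text
t: 44.05
ee_pos: [0.681, 0.1112, 0.0164]
eef_rot: [-1.209, 1.209, 1.209]
contact_force: [-0.2, -0.4, 1.0]
gripper_width: 0.0192
t: 45.05
ee_pos: [0.6813, 0.1111, 0.0659]
eef_rot: [-1.21, 1.208, 1.209]
contact_force: [0.8, 0.9, -1.1]
gripper_width: 0.019
t 45.05 pos [0.6813 0.1111 0.0659] w 0.019 F [ 0.8  0.9 -1.1] q [0.05 0.62 0.11 1.06 0.   0.05]
tool axes (cols) 
 [[ 0.001 -1.    -0.   ]
 [ 0.    -0.     1.   ]
 [-1.    -0.001  0.   ]]
world d [-0.0003  0.0004 -0.0499] tool steps (20mm units) [2.5  0.02 0.02]
```

View pics/side16c.png

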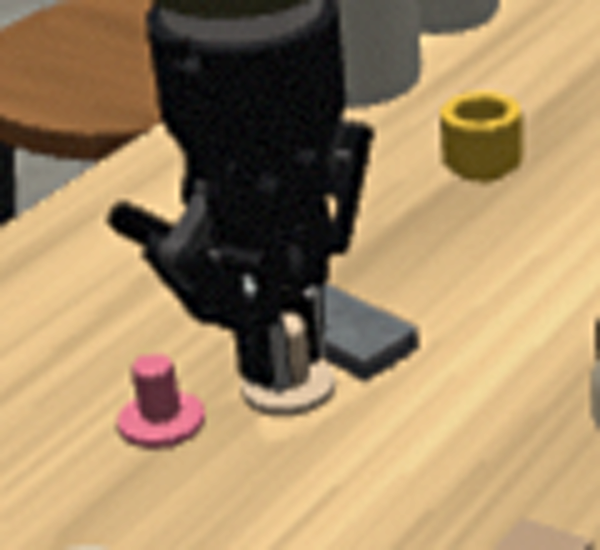

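Lid held upright by the knob at a width of 19 mm. Lift, then carry it to the stack.

```bash
python3 -m jog '-1 0 0 0 1; -1 0 0 0 1; -1 0 -0.5 0 1; -1 0.3 -1 0 1; -1 0.4 -1 0 1; -1 0.4 -1 0 1; -1 0.4 -1 0 1; -1 0.4 -1 0 1'; python3 -m jog '0 0.4 -1 0 1; 0 0.4 -1 0 1; 0 0.4 -1 0 1; 0 0.4 -1 0 1; 0 0.4 -1 0 1; 0 0.4 -1 0 1; 0 0.4 -1 0 1; 0 0.4 -1 0 1';python3 to.py .5108 -.3411 .225
```

```text
t: 46.1
ee_pos: [0.6423, -0.0004, 0.2257]
eef_rot: [-1.209, 1.209, 1.209]
contact_force: [0.6, -0.6, -0.9]
gripper_width: 0.0193
t: 47.1
ee_pos: [0.5785, -0.1602, 0.2243]
eef_rot: [-1.209, 1.209, 1.209]
contact_force: [-0.2, -1.0, -0.8]
gripper_width: 0.0188
t 47.1 pos [ 0.5785 -0.1602  0.2243] w 0.0188 F [-0.2 -1.  -0.8] q [-0.4   0.36  0.1   1.31  0.   -0.4 ]
tool axes (cols) 
 [[ 0. -1. -0.]
 [ 0. -0.  1.]
 [-1. -0.  0.]]
world d [-0.0677 -0.1809  0.0007] tool steps (20mm units) [-0.03  3.39 -9.05]
```

```bash
python3 -m jog '0 0.4 -1 0 1; 0 0.4 -1 0 1; 0 0.4 -1 0 1; 0 0.4 -1 0 1; 0 0.4 -1 0 1; 0 0.4 -1 0 1; 0 0.4 -1 0 1; 0 0.3 -0.9 0 1'; python3 -m jog '0 0.2 -0.7 0 1; 0 0.09 -0.4 0 1; 0 0 -0.05 0 1; 0.2 0 0 0 1; 0.2 0 0 0 1; 0.1 0 0 0 1; 0 0 0 0 1; 0 0 0 0 1';python3 to.py .5108 -.3411 .19; python3 - <<'E'
from h import *
im=cams.get_image("side"); cv2.imwrite("pics/side17.png",im)
x,y=350,40
zu=env.get_state()["ee_pos"][2]-.0165
b,s=fit2({"side":im},(.5088,-.338),[(.024,.178,1),(.016,.178,-1)],span=.006);print("tier",b,s)
c,s=fit2({"side":im},(.5088,-.338),[(.021,zu+.012,1)],span=.01);print("lid",c,s)
V=cv2.convertScaleAbs(cv2.resize(im[y:y+90,x:x+100],None,fx=6.5,fy=6.5,interpolation=cv2.INTER_CUBIC)[:600],alpha=1.6)
draw(V,"side",b,.024,.178,(0,0,255),6.5,(x,y))
for r,z in((.021,.012),(.0135,0)): draw(V,"side",b,r,zu+z,(0,255,0),6.5,(x,y))
cv2.imwrite("pics/side17c.png",V)
E
```

```text
t: 48.1
ee_pos: [0.5165, -0.3183, 0.2243]
eef_rot: [-1.209, 1.209, 1.209]
contact_force: [-0.1, -0.8, -1.4]
gripper_width: 0.0191
t: 49.1
ee_pos: [0.5113, -0.3398, 0.2144]
eef_rot: [-1.21, 1.209, 1.209]
contact_force: [-0.3, -0.6, -0.1]
gripper_width: 0.0188
t 49.1 pos [ 0.5113 -0.3398  0.2144] w 0.0188 F [-0.3 -0.6 -0.1] q [-0.72  0.39  0.12  1.3   0.   -0.72]
tool axes (cols) 
 [[ 0. -1. -0.]
 [ 0. -0.  1.]
 [-1. -0.  0.]]
world d [-0.0005 -0.0013 -0.0244] tool steps (20mm units) [ 1.22  0.03 -0.07]
tier [ 0.50864809 -0.33786904] 21.965885162353516
lid [ 0.50021525 -0.32910496] 3.304621458053589
```

View pics/side17c.png

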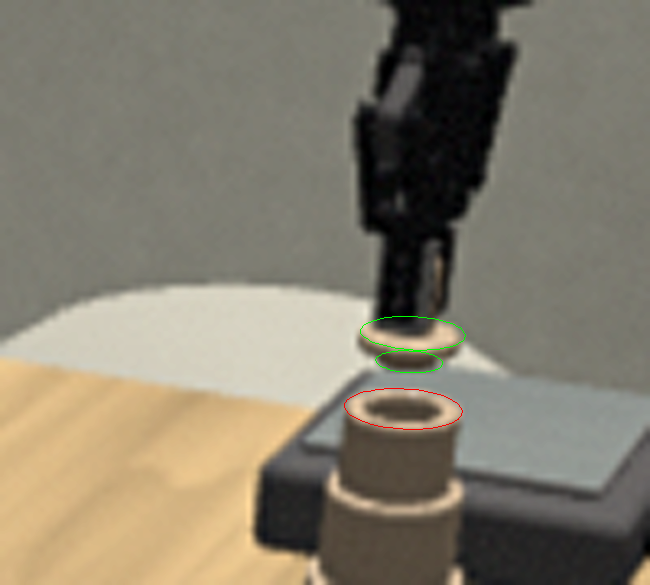

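The lid sits over the mouth within about 1 mm. Lower slowly.

```bash
python3 -m jog '0.2 0.02 -0.06 0 1; 0.25 0 0 0 1; 0.2 0 0 0 1; 0.12 0 0 0 1; 0.1 0 0 0 1; 0.06 0 0 0 1; 0.04 0 0 0 1; 0 0 0 0 1';python3 to.py .5108 -.3411 .1885;
```

```text
t: 50.15
ee_pos: [0.5109, -0.341, 0.1949]
eef_rot: [-1.209, 1.209, 1.209]
contact_force: [0.6, -0.3, -0.6]
gripper_width: 0.0188
t 50.15 pos [ 0.5109 -0.341   0.1949] w 0.0188 F [ 0.6 -0.3 -0.6] q [-0.72  0.4   0.08  1.25  0.   -0.72]
tool axes (cols) 
 [[ 0. -1. -0.]
 [ 0. -0.  1.]
 [-1. -0.  0.]]
world d [-0.0001 -0.0001 -0.0064] tool steps (20mm units) [ 0.32  0.   -0.  ]
```

```bash
python3 -m jog '0.08 0 0 0 1; 0.08 0 0 0 1; 0.06 0 0 0 1; 0.05 0 0 0 1; 0.03 0 0 0 1; 0 0 0 0 1; 0 0 0 0 1; 0 0 0 0 1';python3 to.py .5108 -.3411 .1885;
```

```text
t: 51.15
ee_pos: [0.5109, -0.3411, 0.1889]
eef_rot: [-1.209, 1.209, 1.209]
contact_force: [-0.8, 0.3, -0.7]
gripper_width: 0.0186
t 51.15 pos [ 0.5109 -0.3411  0.1889] w 0.0186 F [-0.8  0.3 -0.7] q [-0.72  0.4   0.07  1.24  0.   -0.72]
tool axes (cols) 
 [[ 0. -1. -0.]
 [ 0. -0.  1.]
 [-1. -0.  0.]]
world d [-0.0001 -0.     -0.0004] tool steps (20mm units) [ 0.02  0.   -0.  ]
```

```bash
python3 -m jog '0.03 0 0 0 1; 0.03 0 0 0 1; 0.02 0 0 0 1; 0 0 0 0 1; 0 0 0 0 1; 0 0 0 0 1; 0 0 0 0 1; 0 0 0 0 1';python3 to.py .5108 -.3411 .1885;
```

```text
t: 52.15
ee_pos: [0.5111, -0.3412, 0.1883]
eef_rot: [-1.211, 1.209, 1.208]
contact_force: [-0.9, 1.4, 5.5]
gripper_width: 0.0188
t 52.15 pos [ 0.5111 -0.3412  0.1883] w 0.0188 F [-0.9  1.4  5.5] q [-0.72  0.4   0.07  1.24  0.   -0.72]
tool axes (cols) 
 [[ 0.001 -1.    -0.   ]
 [-0.001 -0.     1.   ]
 [-1.    -0.001 -0.001]]
world d [-0.0003  0.0001  0.0002] tool steps (20mm units) [-0.01  0.01  0.01]
```

Contact is 5.5 N at z 0.1883, the seated height. Open slowly, rise, back off, and look.

```bash
python3 -m jog '0 0 0 0 0.75; 0 0 0 0 0.7; 0 0 0 0 0.6; 0 0 0 0 0.5; 0 0 0 0 0.3; 0 0 0 0 0.2; 0 0 0 0 0.2; -0.5 0 0 0 0.2'; python3 -m jog '-1 0 0 0 0.2; -1 0 0 0 0.2; -1 0 0 0 0.2; 0 0 1 0 0.2; 0 0 1 0 0.2; 0 0 1 0 0.2; 0 0 1 0 0.2; 0 0 1 0 0.2'; python3 -m jog '0 0 1 0 0; 0 0 1 0 0; 0 0 1 0 0; 0 0 1 0 0; 0 0 0 0 0; 0 0 0 0 0; 0 0 0 0 0; 0 0 0 0 0';python3 - <<'E'
from h import *
I={n:cams.get_image(n) for n in("top","side")}
for n in I: cv2.imwrite(f"pics/{n}18.png",I[n])
for n in I: print(n,*[fit2({n:I[n]},(.509,-.341 if n=="top" else -.337),r,span=.006) for r in([(.021,.184,1)],[(.024,.178,1)],[(.029,.144,1)],[(.034,.104,1)])])
V=[cv2.resize(cv2.convertScaleAbs(im[v-50:v+50,u-65:u+65],alpha=1.6),(780,600),interpolation=cv2.INTER_CUBIC)for im,u,v in((I["top"],481,235),(I["side"],407,108))]
cv2.imwrite("pics/v18a.png",V[0]);cv2.imwrite("pics/v18b.png",V[1])
E
```

```text
t: 53.15
ee_pos: [0.5104, -0.3406, 0.1968]
eef_rot: [-1.208, 1.209, 1.211]
contact_force: [-0.1, -0.4, 0.0]
gripper_width: 0.0679
t: 54.15
ee_pos: [0.5107, -0.2392, 0.2571]
eef_rot: [-1.209, 1.209, 1.21]
contact_force: [-1.2, 0.7, 0.6]
gripper_width: 0.0683
t: 55.15
ee_pos: [0.5108, -0.1616, 0.2572]
eef_rot: [-1.209, 1.21, 1.209]
contact_force: [0.0, -1.0, 0.2]
gripper_width: 0.0854
top (array([ 0.51351074, -0.33512354]), np.float64(0.6819337010383606)) (array([ 0.50769989, -0.3379095 ]), np.float64(0.6685325503349304)) (array([ 0.50896511, -0.34491624]), np.float64(0.9117348790168762)) (array([ 0.51241541, -0.33923594]), np.float64(0.7112285494804382))
side (array([ 0.50819713, -0.33871926]), np.float64(4.993760585784912)) (array([ 0.50907031, -0.33498438]), np.float64(1.1422375440597534)) (array([ 0.50769664, -0.33525018]), np.float64(9.414198875427246)) (array([ 0.50787193, -0.33718944]), np.float64(8.215392112731934))
```

View pics/v18a.png

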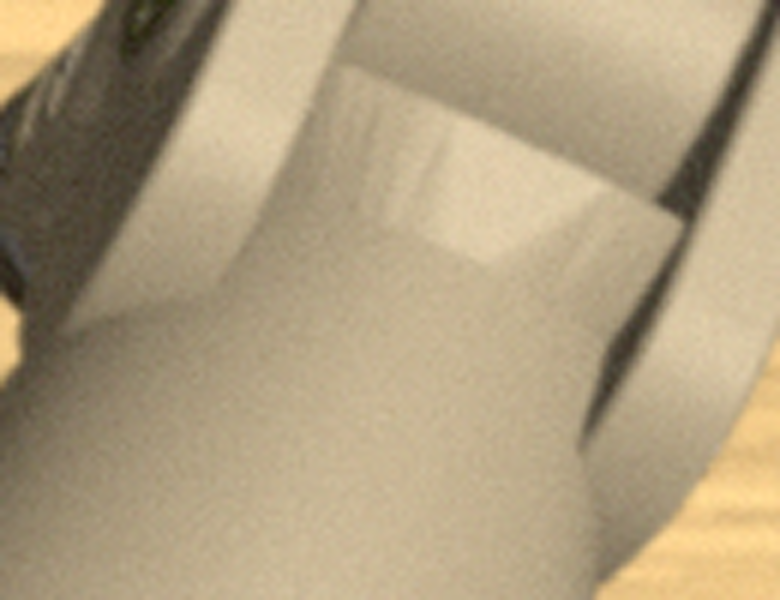

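View pics/v18b.png

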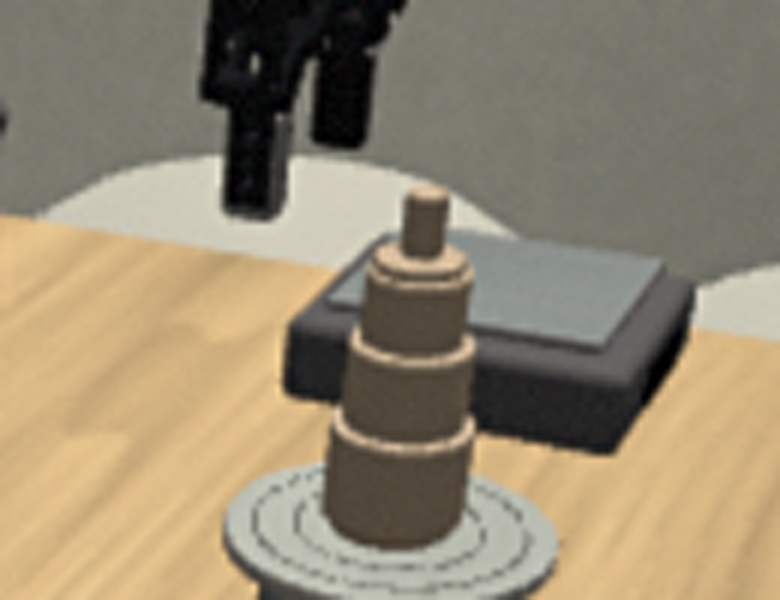

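View pics/side18.png

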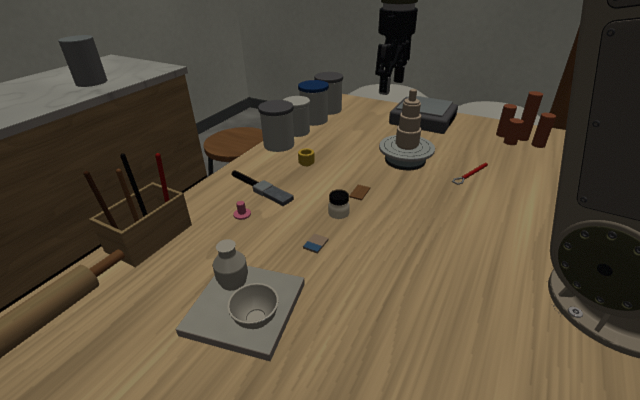

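The side view shows the jar complete, upright and seated, with its knob at (413,95) in the full picture and the gripper clear of it. The pot, bowl and vase are where they were. Handing in.

```bash
python3 -c "
from cell import workorder
print(workorder.job_done())"
```

```text
the job is handed in; nothing more can be done
None
```

The jar is assembled on the wheel: widest, middle and smallest tier, then the pale lid, each set down with 5–8 N of contact. I handed it in at about 55 s; no verdict is reported.

**Last checks:**
- **Seating:** each part touched down within about 0.3 mm of its expected seated height. In the final side picture the jar stands upright with every shoulder on its rim.
- **Centring:** by the camera fits made along the way, the base is about 1 mm from the wheel centre, the middle tier within 1 mm of the base, and the smallest tier about 1–1.5 mm off the base axis.
- **Surroundings:** the glaze pot, bowl and vase look unmoved in the side view. The yellow tier and pink lid were left alone, and the gripper is clear.

**Did not work or disagreed:**
- **Lid position:** after placing, the arm hid the jar from the top camera, so those fits were meaningless. The side camera's lid fit was weak, so the lid's position rests on the gripper reading and the picture.
- **Side camera:** it read about 4 mm more in y than the top camera. The gripper agreed with the top camera, so I used that and corrected the side readings.

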